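Lock the gap nut of a strap-rolling machine

ROBOT

A 6-joint arm with a two-finger parallel gripper is mounted at the origin on the work surface. World frame = base frame: x ahead of the robot, y to its left, z up, the work surface at z = 0. Lengths are in mm, angles in rad, forces in N, time in s.
With the tool pointing down it reaches from about 300 to 775 mm from the base axis. Payload 14.6 kg.
Tool frame: the origin (TCP) lies at the very end of the fingers, on their centre line; the grasp point (between the pads) lies 19 mm behind it; z points along the fingers, y is the direction in which the jaws open and shut (so a half turn about z gives the same grasp; the last joint's range is limited). The gripper opens to 85 mm and grips with 20 to 120 N. Pads are 22 mm wide; open, the fingers measure 114 mm over their backs; the gripper's body (76 mm by 85 mm) begins 54 mm behind the grasp point. The pads swing forward as they close: fully open they stand 13 mm farther back than shut.
Start: joints at [1.114, 0.3, 1.521, -0, 1.321, -0.067], TCP at [208.998, 508.733, 231.281] pointing down, gripper open.
Joint ranges: [-3.03, 3.03], [-0.79, 2.21], [0.23, 2.52], [-1.04, 4.18], [0, 3.07], [-2.55, 2.55]. Speed limits (rad/s): [2.22, 2.22, 2.57, 3.14, 3.14, 3.14].

INTERFACE

Orientations are given as a unit quaternion [x, y, z, w].
In Python, from cell import robot gives the robot as it stands.
- The arm moves only by the tool step_arm, never from a script. Its argument "steps" is a list of rows, each a list of 3 entries, a list of its own where there are three numbers: the shift along the tool's x, y, z in cm, then the turn, a rotation vector about the tool's x, y, z in degrees, then the opening, from 0 (shut) to 1 (fully open). A call has 1 to 5 rows; each row shifts and turns the commanded pose from where the row before left it, along the tool's axes as they then stand; what a row does not reach is not made up. A row lasts 1/12 s, in which the tool goes at most 41.7 mm and 7.16 degrees, less where a joint would pass 70% of its speed; a pose out of reach is approached as far as the arm can. A call is refused whole if a number of a shift passes 4.17 or a number of a turn 7.16, either way. A call with a gripper value outside its range is refused whole. The fingers move at their own pace and stop on an object; "squeeze" is the grip in N (left out, the last holds). Time passes only in rows, so rows that do not move let the fingers close. It gives the time, the measured TCP pose, the force and the opening at its end, in the units of the state.
- robot.sense(): the state, without advancing time (a new reading comes with each control period).
- robot.grab_frame(name): name is "scene" or "top"; returns a dict with "img" (420x560x3 uint8, red, green, blue), "z_map" (420x560 float32, mm along the optical axis (not along the pixel's ray), 0 where there is no reading), "fx", "fy", "cx", "cy" (pixels), "xyz" and "attitude" of the camera in the world. Camera axes: x right, y down, z forward; pixel columns grow to the right and rows downward; lengths in mm; the calibration is good to about 2 mm. A picture is of the moment at which its call begins.
- robot.finish_job(): hands the job in, once; it reports no verdict.
The state is a dict: "clock": time; "q": joint angles; "joint_vel": joint speeds; "tau": joint torques, N m; "position": TCP position; "ee_rot": TCP orientation; "wrist_force": force on the tool from outside, world axes, zero at the start; "wrist_torque": the same for the moment, N m; "opening": finger opening in mm.
Only numpy, scipy, OpenCV 4.12 (cv2) and the standard library are available. Lean on these libraries where they do the work, as an engineer would, in place of code of your own. Each camera call takes 0.05 s, during which the arm holds its last target. There are 200 camera calls.

TASK

The roller gap of the strap-rolling machine is set; lock it. Put the open jaw of the big spanner on the lower nut, its handle between the two bolt heads at one end of the bridge, let go, and with the lower nut so held (it may turn 20 degrees at most) pull the jam nut's ball handle clockwise until it is firmly tight by feel, 12 to 16 N at the ball, never over 18 N. Then take the spanner off, lay it gently flat on the bench clear of the machine, and disturb nothing else.

Things in the scene. Friction and masses are not known exactly. Their poses are not given: they have to be found in the camera images.
- press: Bench strap-rolling machine, dark cast iron, fixed. Origin: centre of its 200 x 310 mm foot on the bench, below the upright gap stud (20 mm thick, top at 200 mm). Flat bridge across the top: 92 mm (own x) by 272 mm (own y), upper face 150 mm above the bench, stud in its middle. z up. A crank sticks out at the -y side, 30 to 60 mm up; the +y end is free.
- bolts: Four cap-screw heads, 20 mm wide, 12 mm high, on the bridge, fixed. Origin: on the stud's axis at the bridge's upper face, axes as the machine's; heads centred at x = +-28, y = +-118 mm. The 20 mm wide spanner handle fits between the two heads of one end, 8 mm to spare each side; one of them stops it when the nut drags the spanner round.
- lower_nut: Lower (setting) nut, hexagon 30 mm across flats, 18 mm high, on the bridge. Origin: on the stud's axis at the bridge's upper face. Own x axis square to a flat: a spanner fits with its handle along the nut's own y (either way), within 3 deg of the bridge's y at the start. Turns with 0.25 N m of friction, less than the jam nut: unheld, it goes round with it.
- nut_mark (a point): Middle of the lower nut's flat on its own +x side, 15 mm from the axis, 9 mm above the bridge. Shows whether that nut has turned.
- jam_nut: Jam nut on the lower nut: hexagon 30 mm across flats, 12 mm high, with a bar handle rising to a ball. Origin: on the stud's axis, 168 mm above the bench. Own x points along the handle, z up. Clockwise seen from above tightens. At the start the handle points anywhere from 18 deg past the machine's -x, over its -y, to 28 deg past that; it is tight 30 to 100 deg further on, which only feel tells. Stays where left.
- ball (a point): Centre of the ball, free to spin, on the jam nut's handle: 32 mm wide, 90 mm from the stud's axis, 216 mm above the bench. Pushed square to the handle there, the nut runs at 2 to 5 N; bearing on the lower nut it climbs through about 7, 10, 13 and 16 N within some 15 deg and then goes solid. 12 to 16 N is tight, over 18 N too much.
- spanner: Steel combination spanner, 12 mm thick, 0.33 kg, flat on the bench. Origin: centre of its open jaw, on the underside; own x along the handle, z up. Jaw gap 31 mm, tips flared, prongs reach x = -21 mm. Head 57 mm wide, to x = 50; handle 20 wide, 10 thick (1 mm off the ground), to x = 215; ring 48 wide at x = 232; balances near x = 108. On the nut, flat on the bridge, it stays lying when let go.
- small_wrench: Bystander: small open-jaw wrench, 160 mm long, 8 mm thick, too small for these nuts; origin under its middle.
- glue_tin: Bystander: closed round tin, 76 mm wide, 100 mm high; origin under its middle.
- awl: Bystander: awl with a wooden handle, 160 mm long, lying down; origin under its middle.
- rivet_tray: Bystander: wooden tray with compartments, 130 x 180 x 35 mm; origin under its middle.

How it is judged (in metres and radians):
On the way, in this order (a step that is already met when the one before it is completed fails the run):
1. the spanner's jaw is fully on the lower nut, flat on the bridge, and let go (horizontal distance between spanner and lower_nut below 0.006 m and z of spanner in the frame of lower_nut between -0.003 and 0.006 m and angle between spanner's own z axis and vertical below 0.1 rad and contact force between the fingers and spanner below 0.2 N), for 0.2 s.
2. with the spanner on the lower nut, not touched by the fingers, braced by a bolt head with more than 5.5 N, the jam nut is pulled tight against it (horizontal distance between spanner and lower_nut below 0.006 m and z of spanner in the frame of lower_nut between -0.003 and 0.006 m and contact force between the fingers and spanner below 0.2 N and contact force between spanner and bolts above 5.5 N and distance of ball from where it was at the start of the episode above 0.03 m), for 0.3 s.
At the end, for the whole second after the job is handed in: The spanner lies flat (within 6 mm and 6 deg) and still on the bench, its jaw more than 120 mm from the stud; the lower nut stands within 20 deg of where it was set and the jam nut's handle where it was tightened (ball more than 30 mm from its start) (distance of nut_mark from where it was at the start of the episode below 0.0052 m and distance of ball from where it was at the start of the episode above 0.03 m and height (world z) of spanner between -0.004 and 0.006 m and angle between spanner's own z axis and vertical below 0.1 rad and linear speed of spanner below 0.02 m/s and horizontal distance between spanner and press above 0.12 m); the robot touches nothing.
It fails at once if the lower nut turned by more than 20 degrees (its mark moved over 5.2 mm) (not (distance of nut_mark from where it was at the start of the episode below 0.0052 m)).
It fails at once if the jam nut was forced: the spanner bore on a bolt head with more than 12.5 N (over 18 N at the ball) (contact force between the fingers and spanner below 0.2 N and contact force between spanner and bolts above 12.5 N).
It fails at once if the spanner was dropped (faster than 0.6 m/s out of the fingers) (contact force between the fingers and spanner below 0.2 N and linear speed of spanner above 0.6 m/s).
It fails at once if a bystander was moved more than 30 mm (distance of any of small_wrench, glue_tin, awl, rivet_tray from where it was at the start of the episode above 0.03 m).
It also fails if it takes over 72 s, if anything falls off the work surface, if the arm or the gripper's body presses on something with over 40 N, if the wrist force passes 120 N, or if a joint passes its speed limit or range.

## Working session

There is one attempt and no reset: what is moved stays moved. The work goes in short steps, Python scripts to look and compute and a tool call to move; the robot and the scene stay as the last step left them, time stands still between calls to the robot, and variables do not carry over. Pictures are saved under pics/ and viewed, on a budget of 10 in all, crops included, one or two more only if the job needs it, and the job is handed in when it is done.

Besides the shell and the picture viewer there is one more tool, called after "Request:" as name([rows], argument=value, ...), one row to a line, values as JSON. step_arm: Moves the arm, as the interface text tells. Its arguments: {"type":"object","properties":{"steps":{"type":"array"},"squeeze":{"type":"number"}},"required":["steps"]}

```bash
mkdir -p pics; ls; cat > h.py <<'E'
import numpy as np, cv2
from scipy.spatial.transform import Rotation as R
from cell import robot
def grab(n):
    f=robot.grab_frame(n); f['R']=R.from_quat(f['attitude']).as_matrix(); return f
def save(f,name,crop=None,s=1):
    im=f['img'][:,:,::-1]
    if crop: x0,y0,x1,y1=crop; im=im[y0:y1,x0:x1]
    cv2.imwrite('pics/'+name,cv2.resize(im,None,fx=s,fy=s,interpolation=cv2.INTER_CUBIC))
def plane(f,u,v,z):
    d=f['R']@np.array([(u-f['cx'])/f['fx'],(v-f['cy'])/f['fy'],1.]); p=np.array(f['xyz']); return p+d*(z-p[2])/d[2]
def cloud(f):
    v,u=np.mgrid[:420,:560]; z=f['z_map']
    P=np.stack([(u-f['cx'])/f['fx']*z,(v-f['cy'])/f['fy']*z,z],-1)@f['R'].T+np.array(f['xyz']); P[z==0]=np.nan; return P
E
python3 - <<'E'
from h import *
f=grab('top'); save(f,'top1.png',s=1.4); print(f['xyz'],f['attitude'],f['fx'],f['cx'],f['cy'])
np.save('top1.npy',cloud(f)); 
g=grab('scene'); save(g,'scene1.png',s=1.4); print(g['xyz'],g['attitude'],g['fx'])
print(robot.sense())
E
```

```text
pics
[ 345.45991403  -85.91251398 1247.97320305] [-0.69697044  0.71464581 -0.03472634  0.04803816] 392.0381828001671 273.0000061718411 206.23669280023287
[ 932.76636097 -297.636867    945.7121475 ] [ 0.7942655   0.53594217 -0.15382719 -0.24134105] 438.8080124894706
{'clock': 0.1, 'q': array([ 1.11438787e+00,  3.00408747e-01,  1.52155143e+00, -1.36857919e-05,
        1.32070245e+00, -6.65927348e-02]), 'joint_vel': array([-6.13225826e-04, -7.40343542e-06, -5.73010379e-04, -2.88672987e-04,
        1.83891481e-03,  6.58408839e-04]), 'tau': array([-5.36025982e-05, -5.44379675e+01, -3.62367511e+01, -1.54299159e-04,
        3.06609036e-03, -5.54076303e-05]), 'position': array([208.91341609, 508.53706859, 230.76806213]), 'ee_rot': array([ 1.93674450e-01,  9.81065707e-01, -5.18513921e-04, -1.31906948e-04]), 'wrist_force': array([ 0.41076496, -0.45181186, -0.35560785]), 'wrist_torque': array([-0.04394089,  0.02906495,  0.02694677]), 'opening': 85.20799340389435}
```

View pics/top1.png

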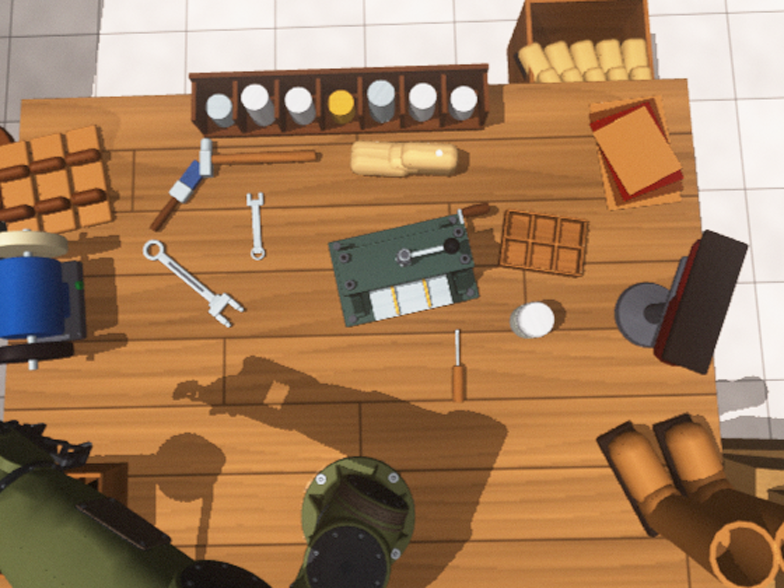

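View pics/scene1.png

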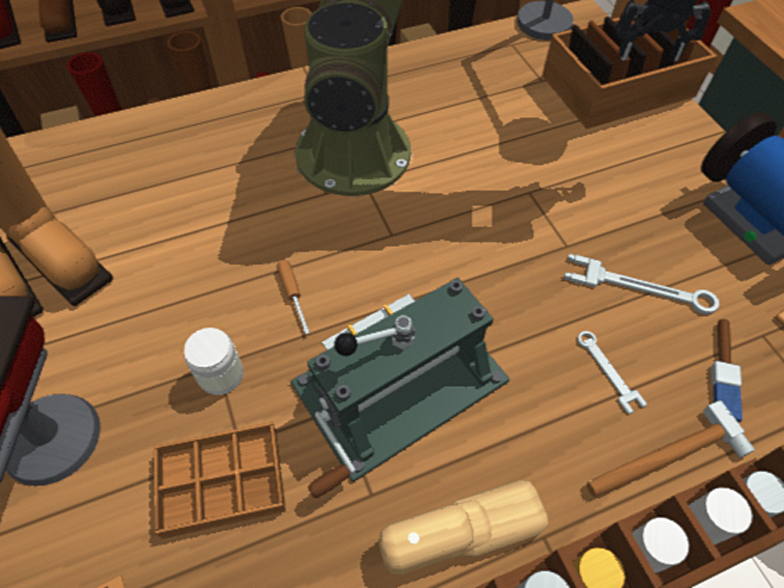

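The top view (image pixels at ×1.4) shows the press centred at (404,256). Its crank is at (480,210), so −y is to the right and the free +y end is to the left. The ball is at (451,246), the spanner jaw at about (230,310) and its ring at (153,248). Next I'll measure these from the depth.

```bash
python3 - <<'E'
from h import *
P=np.load('top1.npy'); v,u=np.mgrid[:420,:560]
im=cv2.imread('pics/top1.png'); im=cv2.resize(im,(560,420),interpolation=cv2.INTER_AREA)
z=P[...,2]; box=(u>225)&(u<350)&(v>140)&(v<240)
fl=z[(u>150)&(u<220)&(v>250)&(v<280)]; print('bench z',np.nanmedian(fl),np.nanstd(fl))
for lo,hi in((144,154),(157,168),(168,190),(190,205),(206,240)):
    m=box&(z>lo)&(z<hi); n,l,s,c=cv2.connectedComponentsWithStats(m.astype('uint8'),connectivity=8)
    for i in range(1,n):
        if s[i,4]>5: q=P[l==i]; print((lo,hi),s[i,4],c[i].round(1),q.mean(0).round(1),q.min(0).round(0),q.max(0).round(0))
    if lo==144:
        r=cv2.minAreaRect(P[m][:,:2].astype('float32')); print('bridge rect',r)
# spanner
hsv=cv2.cvtColor(im,cv2.COLOR_BGR2HSV)
m=((hsv[...,1]<70)&(hsv[...,2]>100)&(u>95)&(u<180)&(v>165)&(v<240)).astype('uint8')
n,l,s,c=cv2.connectedComponentsWithStats(m,connectivity=8); print(s,c.round(1))
q=P[(l==1+np.argmax(s[1:,4]))]; q=q[~np.isnan(q[:,0])]; print(q[:,2].mean(),q[:,2].min(),q[:,2].max())
xy=q[:,:2]; o=xy.mean(0); w,V=np.linalg.eigh(np.cov(xy.T)); d=V[:,1]; 
if d[0]<0: d=-d
t=(xy-o)@d; n_=(xy-o)@np.array([-d[1],d[0]])
print(o,d,np.degrees(np.arctan2(d[1],d[0])))
for a in range(int(t.min()),int(t.max())+1,8):
    k=(t>=a)&(t<a+8)
    if k.any(): print(a,k.sum(),n_[k].min().round(1),n_[k].max().round(1),n_[k].mean().round(1))
E
```

```text
bench z 1.0315316668445575 2.4278888680603967
(144, 154) 2375 [286.2 186. ] [ 531.7 -105.6  150.7] [ 463. -252.  144.] [604.  28. 154.]
bridge rect ((534.6683959960938, -111.09869384765625), (93.73811340332031, 274.1880187988281), 10.987955093383789)
(157, 168) 39 [326.8 165.8] [ 584.1 -221.2  162.6] [ 575. -231.  158.] [ 592. -210.  167.]
(157, 168) 39 [245.3 184.1] [538.1   9.2 163.2] [530.   1. 157.] [547.  16. 167.]
(157, 168) 37 [331.6 184.7] [ 529.6 -232.2  163.1] [ 521. -239.  158.] [ 538. -225.  167.]
(157, 168) 37 [249.5 203.2] [483.5  -1.4 163.1] [475.  -9. 158.] [493.   6. 167.]
(168, 190) 45 [288.3 185.7] [ 526.9 -110.8  181.9] [ 517. -127.  169.] [541. -96. 190.]
(190, 205) 109 [293.6 181.5] [ 535.3 -125.   198.6] [ 522. -164.  190.] [547. -96. 205.]
(206, 240) 149 [319.8 176. ] [ 543.7 -193.9  223.5] [ 531. -216.  206.] [ 559. -158.  236.]
[[     0      0    560    420 234483]
 [   102    171     72     63    713]
 [   179    179      1      4      4]] [[279.9 209.5]
 [138.7 202.5]
 [179.  180.5]]
11.427421602360036 -6.5037257032054185 18.978127459817415
[514.89023343 365.92651262] [0.64540007 0.76384471] 49.804321933892545
-126 13 -26.2 26.1 1.3
-118 21 -26.3 27.6 0.8
-110 23 -27.7 27.3 0.3
-102 26 -29.0 30.9 2.0
-94 29 -28.3 30.0 -0.0
-86 50 -28.1 28.9 -1.0
-78 48 -29.0 28.5 -0.2
-70 32 -26.9 26.1 0.3
-62 26 -19.4 18.3 0.0
-54 17 -11.2 9.5 -0.6
-46 16 -9.4 9.2 0.1
-38 16 -10.0 8.0 -1.0
-30 17 -9.5 11.2 0.0
-22 16 -9.9 8.2 -1.3
-14 16 -8.7 10.6 -0.1
-6 18 -10.1 10.8 1.0
2 15 -9.3 9.4 -0.3
10 15 -9.5 10.5 -0.1
18 17 -10.5 11.1 -0.2
26 18 -10.0 9.4 -0.7
34 17 -9.4 10.3 -1.3
42 17 -10.4 10.9 0.4
50 15 -10.3 8.8 -0.6
58 13 -8.1 8.7 -0.5
66 18 -10.4 12.1 -0.5
74 18 -10.1 11.2 -0.4
82 13 -10.1 9.4 0.8
90 17 -8.7 9.9 -0.3
98 18 -10.4 11.1 0.1
106 24 -19.4 16.9 -0.5
114 19 -22.1 21.1 0.8
122 16 -23.1 22.5 1.9
130 16 -22.0 21.2 -0.7
138 23 -19.7 23.1 -0.9
146 13 -17.5 21.4 3.0
154 3 -6.9 11.2 1.3
```

Stud is at (533.8,−111.4) and the press yaw is 11.3°. The 235 mm bolt spacing matches the 236 mm given. The spanner origin is about (448.7,287.6) at bearing 49.8°, and its profile widths agree with the spec. I'll grip the handle at x=155, outside the bolts.

```bash
cat >> h.py <<'E'
def yaw(s): 
    a=R.from_quat(s['ee_rot']).as_matrix()[:,0]; return np.degrees(np.arctan2(a[1],a[0]))
def plan(xyz,yw,n):
    s=robot.sense(); p=s['position']; y0=yaw(s); dy=(yw-y0+180)%360-180; d=(np.array(xyz)-p)/n/10
    M=R.from_quat(s['ee_rot']).as_matrix()
    print('t',round(s['clock'],2),'pos',p.round(1),'yaw',round(y0,2),'tilt',np.degrees(np.arccos(-M[2,2])).round(2),'F',s['wrist_force'].round(1),'T',s['wrist_torque'].round(2),'open',round(s['opening'],1),'q',s['q'].round(2))
    for i in range(n):
        a=np.radians(y0+dy*i/n); x=np.array([np.cos(a),np.sin(a)]); y=np.array([np.sin(a),-np.cos(a)])
        print(i+1,[round(float(d[:2]@x),2),round(float(d[:2]@y),2),round(float(-d[2]),2)],[0,0,round(-dy/n,2)])
E
python3 -c "
from h import *
plan([548.8,406,80],49.8,20)"
```

```text
t 0.1 pos [208.9 508.5 230.8] yaw 157.67 tilt 0.06 F [ 0.4 -0.5 -0.4] T [-0.04  0.03  0.03] open 85.2 q [ 1.11  0.3   1.52 -0.    1.32 -0.07]
1 [-1.77, 0.17, 0.75] [0, 0, np.float64(5.39)]
2 [-1.74, 0.34, 0.75] [0, 0, np.float64(5.39)]
3 [-1.7, 0.5, 0.75] [0, 0, np.float64(5.39)]
4 [-1.65, 0.66, 0.75] [0, 0, np.float64(5.39)]
5 [-1.58, 0.81, 0.75] [0, 0, np.float64(5.39)]
6 [-1.5, 0.95, 0.75] [0, 0, np.float64(5.39)]
7 [-1.4, 1.09, 0.75] [0, 0, np.float64(5.39)]
8 [-1.29, 1.22, 0.75] [0, 0, np.float64(5.39)]
9 [-1.17, 1.33, 0.75] [0, 0, np.float64(5.39)]
10 [-1.04, 1.44, 0.75] [0, 0, np.float64(5.39)]
11 [-0.9, 1.53, 0.75] [0, 0, np.float64(5.39)]
12 [-0.75, 1.61, 0.75] [0, 0, np.float64(5.39)]
13 [-0.6, 1.67, 0.75] [0, 0, np.float64(5.39)]
14 [-0.44, 1.72, 0.75] [0, 0, np.float64(5.39)]
15 [-0.28, 1.75, 0.75] [0, 0, np.float64(5.39)]
16 [-0.11, 1.77, 0.75] [0, 0, np.float64(5.39)]
17 [0.06, 1.77, 0.75] [0, 0, np.float64(5.39)]
18 [0.22, 1.76, 0.75] [0, 0, np.float64(5.39)]
19 [0.39, 1.73, 0.75] [0, 0, np.float64(5.39)]
20 [0.55, 1.69, 0.75] [0, 0, np.float64(5.39)]
```

Request:
step_arm([
  [[-1.77,0.17,0.7],[0,0,5.4],0.6],
  [[-1.74,0.34,0.7],[0,0,5.4],0.6],
  [[-1.7,0.5,0.7],[0,0,5.4],0.6],
  [[-1.65,0.66,0.7],[0,0,5.4],0.6],
  [[-1.58,0.81,0.7],[0,0,5.4],0.6],
])

```text
clock: 0.52
position: [294.7, 482.7, 195.6]
ee_rot: [0.419, 0.908, -0.0, -0.0]
wrist_force: [0.3, 0.2, 0.6]
opening: 50.8
```

Request:
step_arm([
  [[-1.5,0.95,0.7],[0,0,5.4],0.6],
  [[-1.4,1.09,0.7],[0,0,5.4],0.6],
  [[-1.29,1.22,0.7],[0,0,5.4],0.6],
  [[-1.17,1.33,0.7],[0,0,5.4],0.6],
  [[-1.04,1.44,0.7],[0,0,5.4],0.6],
])

```text
clock: 0.93
position: [379.6, 457.0, 160.6]
ee_rot: [0.62, 0.785, -0.0, -0.0]
wrist_force: [-0.7, 0.8, 0.6]
opening: 51.3
```

Request:
step_arm([
  [[-0.9,1.53,0.7],[0,0,5.4],0.6],
  [[-0.75,1.61,0.7],[0,0,5.4],0.6],
  [[-0.6,1.67,0.7],[0,0,5.4],0.6],
  [[-0.44,1.72,0.7],[0,0,5.4],0.6],
  [[-0.28,1.75,0.7],[0,0,5.4],0.6],
])

```text
clock: 1.35
position: [464.5, 431.2, 125.5]
ee_rot: [0.786, 0.618, -0.0, 0.0]
wrist_force: [0.4, -0.1, -0.7]
opening: 51.3
```

Request:
step_arm([
  [[-0.11,1.77,0.7],[0,0,5.4],0.6],
  [[0.06,1.77,0.7],[0,0,5.4],0.6],
  [[0.22,1.76,0.7],[0,0,5.4],0.6],
  [[0.39,1.73,0.7],[0,0,5.4],0.6],
  [[0.55,1.69,0.7],[0,0,5.4],0.6],
])

```text
clock: 1.77
position: [549.3, 405.5, 90.4]
ee_rot: [0.909, 0.418, -0.0, 0.0]
wrist_force: [-0.2, -0.4, -0.3]
opening: 51.0
```

```bash
python3 -c "
from h import *
plan([548.8,406,10],49.8,4)"
```

```text
t 1.77 pos [549.3 405.5  90.4] yaw 49.4 tilt 0.05 F [-0.2 -0.4 -0.3] T [ 0.03 -0.    0.01] open 51.0 q [0.58 0.73 1.22 0.   1.19 1.29]
1 [0.0, -0.02, 2.01] [0, 0, np.float64(-0.1)]
2 [0.0, -0.02, 2.01] [0, 0, np.float64(-0.1)]
3 [0.0, -0.02, 2.01] [0, 0, np.float64(-0.1)]
4 [0.0, -0.02, 2.01] [0, 0, np.float64(-0.1)]
```

Tracking is within 1 mm. Now I'll descend and close.

Request:
step_arm([
  [[0,0,3.0],[0,0,-0.4],0.6],
  [[0,0,3.0],[0,0,0],0.6],
  [[0,0,1.7],[0,0,0],0.6],
  [[0,0,0.8],[0,0,0],0.6],
  [[0,0,0],[0,0,0],0.4],
], squeeze=100)

```text
clock: 2.18
position: [547.8, 405.4, 4.1]
ee_rot: [0.906, 0.423, -0.002, 0.0]
wrist_force: [-0.1, 0.6, 0.7]
opening: 40.6
```

Request:
step_arm([
  [[0,0,0],[0,0,0],0.0],
  [[0,0,0],[0,0,0],0.0],
  [[0,0,0],[0,0,0],0.0],
  [[0,0,0],[0,0,0],0.0],
  [[0,0,0],[0,0,0],0.0],
])

```text
clock: 2.6
position: [549.3, 406.5, 8.3]
ee_rot: [0.906, 0.423, 0.001, -0.0]
wrist_force: [-1.8, -1.6, 6.1]
opening: 15.5
```

```bash
python3 -c "
from h import *
plan([548.8,406,100],49.8,4)"
```

```text
t 2.6 pos [549.3 406.5   8.3] yaw 50.07 tilt 0.16 F [-1.8 -1.6  6.1] T [-0.15  0.34 -0.02] open 15.5 q [0.58 0.83 1.26 0.   1.05 1.28]
1 [-0.02, -0.0, -2.29] [0, 0, np.float64(0.07)]
2 [-0.02, -0.0, -2.29] [0, 0, np.float64(0.07)]
3 [-0.02, -0.0, -2.29] [0, 0, np.float64(0.07)]
4 [-0.02, -0.0, -2.29] [0, 0, np.float64(0.07)]
```

Request:
step_arm([
  [[0,0,0],[0,0,0],0.0],
  [[0,0,0],[0,0,0],0.0],
  [[0,0,0],[0,0,0],0.0],
])

```text
clock: 2.85
position: [549.3, 406.5, 8.3]
ee_rot: [0.906, 0.423, 0.001, -0.0]
wrist_force: [-1.8, -1.1, 7.8]
opening: 14.7
```

```bash
python3 -c "
from h import *
plan([548.8,406,100],49.8,1)
f=grab('scene'); save(f,'s2.png',(380,130,560,265),4)"
```

```text
t 2.85 pos [549.3 406.5   8.3] yaw 50.07 tilt 0.15 F [-1.8 -1.1  7.8] T [-0.16  0.34  0.04] open 14.7 q [0.58 0.83 1.26 0.   1.05 1.28]
1 [-0.07, -0.01, -9.17] [0, 0, np.float64(0.27)]
```

View pics/s2.png

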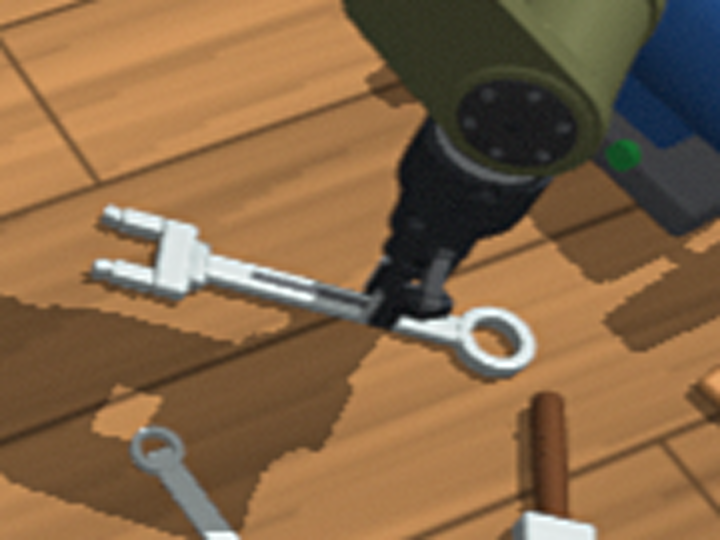

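The crop shows the fingers on the spanner handle near its middle (about (400,300)), with the jaw to the left and clear of other things. Lifting a little to test the grip.

Request:
step_arm([
  [[0,0,-1.0],[0,0,0],0.0],
  [[0,0,-1.5],[0,0,0],0.0],
  [[0,0,-1.5],[0,0,0],0.0],
  [[0,0,0],[0,0,0],0.0],
  [[0,0,0],[0,0,0],0.0],
])

```text
clock: 3.32
position: [549.3, 406.4, 48.1]
ee_rot: [0.906, 0.423, 0.001, -0.0]
wrist_force: [-0.1, -0.5, -4.2]
opening: 15.0
```

```bash
python3 -c "
from h import *
plan([548.8,406,100],49.8,1)
f=grab('scene'); save(f,'s3.png',(380,110,560,245),4)
P=cloud(f); im=cv2.cvtColor(f['img'],cv2.COLOR_RGB2HSV); v,u=np.mgrid[:420,:560]
m=(im[...,1]<60)&(im[...,2]>120)&(u>395)&(u<525)&(v>150)&(v<230)
q=P[m]; q=q[q[:,2]>15]
d=np.array([.643,.766]); t=(q[:,:2]-[549.3,406.5])@d
for a in range(-190,120,20):
  k=(t>=a)&(t<a+20)
  if k.sum()>3: print(a+155,k.sum(),np.median(q[k,2]).round(1),((q[k,:2]-[549.3,406.5])@[-.766,.643]).mean().round(1))
print(t.min()+155,t.max()+155)
"
```

```text
t 3.32 pos [549.3 406.4  48.1] yaw 50.07 tilt 0.16 F [-0.1 -0.5 -4.2] T [ 0.13 -0.12 -0.02] open 15.0 q [0.58 0.77 1.25 0.   1.12 1.28]
1 [-0.06, -0.01, -5.19] [0, 0, np.float64(0.27)]
-35 22 45.2 -0.1
-15 66 45.8 0.7
5 107 46.5 -0.2
25 117 47.9 -1.4
45 49 47.7 0.0
65 49 48.9 -0.5
85 42 49.5 -0.7
105 34 50.6 -0.3
125 28 51.7 -0.1
165 23 53.6 -5.2
185 45 54.2 -1.2
205 67 56.2 1.3
225 59 57.6 -0.6
245 20 56.3 0.4
-24.927504950744492 251.37467666024259
```

View pics/s3.png

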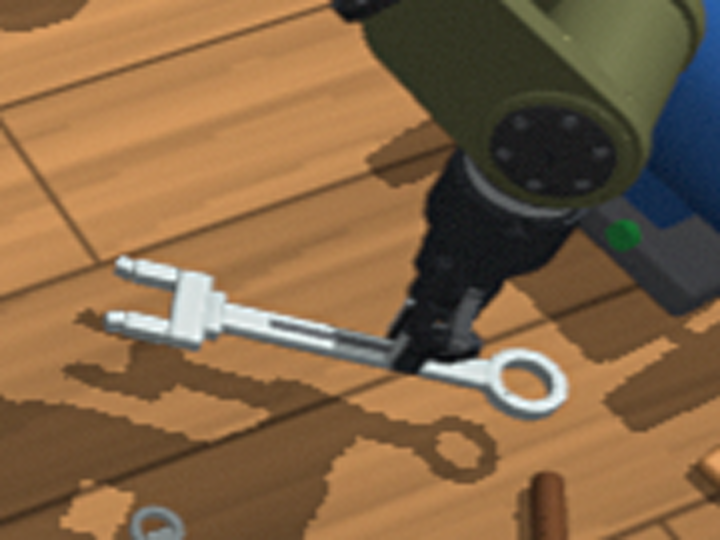

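Held level apart from about 2.8° of jaw droop. It lies straight in the tool, and the grip is at x≈157. I'll raise it, then carry it over to 50 mm short of the nut.

Request:
step_arm([
  [[0,0,-3.0],[0,0,0],0.0],
  [[0,0,-4.0],[0,0,0],0.0],
  [[0,0,-4.1],[0,0,0],0.0],
  [[0,0,-4.1],[0,0,0],0.0],
  [[0,0,-4.0],[0,0,0],0.0],
], squeeze=120)

```text
clock: 3.78
position: [548.3, 405.7, 239.6]
ee_rot: [0.906, 0.423, -0.001, 0.0]
wrist_force: [1.1, 0.0, -3.0]
opening: 13.6
```

```bash
python3 -c "
from h import *
plan([493.1,92.2,240],101.3,15)"
```

```text
t 3.78 pos [548.3 405.7 239.6] yaw 50.07 tilt 0.07 F [ 1.1  0.  -3. ] T [ 0.13 -0.2   0.05] open 13.6 q [0.58 0.6  1.07 0.   1.47 1.28]
1 [-1.84, 1.06, -0.0] [0, 0, np.float64(-3.42)]
2 [-1.9, 0.95, -0.0] [0, 0, np.float64(-3.42)]
3 [-1.95, 0.83, -0.0] [0, 0, np.float64(-3.42)]
4 [-2.0, 0.72, -0.0] [0, 0, np.float64(-3.42)]
5 [-2.04, 0.6, -0.0] [0, 0, np.float64(-3.42)]
6 [-2.07, 0.47, -0.0] [0, 0, np.float64(-3.42)]
7 [-2.09, 0.35, -0.0] [0, 0, np.float64(-3.42)]
8 [-2.11, 0.22, -0.0] [0, 0, np.float64(-3.42)]
9 [-2.12, 0.1, -0.0] [0, 0, np.float64(-3.42)]
10 [-2.12, -0.03, -0.0] [0, 0, np.float64(-3.42)]
11 [-2.12, -0.16, -0.0] [0, 0, np.float64(-3.42)]
12 [-2.1, -0.28, -0.0] [0, 0, np.float64(-3.42)]
13 [-2.08, -0.41, -0.0] [0, 0, np.float64(-3.42)]
14 [-2.05, -0.53, -0.0] [0, 0, np.float64(-3.42)]
15 [-2.02, -0.65, -0.0] [0, 0, np.float64(-3.42)]
```

Request:
step_arm([
  [[-1.84,1.06,0],[0,0,-3.4],0.0],
  [[-1.9,0.95,0],[0,0,-3.4],0.0],
  [[-1.95,0.83,0],[0,0,-3.4],0.0],
  [[-2.0,0.72,0],[0,0,-3.4],0.0],
  [[-2.04,0.6,0],[0,0,-3.4],0.0],
])

```text
clock: 4.2
position: [529.7, 300.3, 237.3]
ee_rot: [0.833, 0.554, -0.001, -0.0]
wrist_force: [1.1, -0.4, -3.3]
opening: 13.4
```

Request:
step_arm([
  [[-2.07,0.47,0],[0,0,-3.4],0.0],
  [[-2.09,0.35,0],[0,0,-3.4],0.0],
  [[-2.11,0.22,0],[0,0,-3.4],0.0],
  [[-2.12,0.1,0],[0,0,-3.4],0.0],
  [[-2.12,-0.03,0],[0,0,-3.4],0.0],
])

```text
clock: 4.62
position: [511.1, 195.9, 237.5]
ee_rot: [0.742, 0.671, -0.001, -0.0]
wrist_force: [0.6, 0.5, -3.5]
opening: 13.7
```

Request:
step_arm([
  [[-2.12,-0.16,0],[0,0,-3.4],0.0],
  [[-2.1,-0.28,0],[0,0,-3.4],0.0],
  [[-2.08,-0.41,0],[0,0,-3.4],0.0],
  [[-2.05,-0.53,0],[0,0,-3.4],0.0],
  [[-2.02,-0.65,0],[0,0,-3.4],0.0],
])

```text
clock: 5.03
position: [492.2, 91.6, 237.6]
ee_rot: [0.635, 0.773, -0.0, -0.001]
wrist_force: [1.1, -0.8, -3.4]
opening: 13.7
```

Request:
step_arm([
  [[0,0,0],[0,0,0],0.0],
  [[0,0,0],[0,0,0],0.0],
])

```text
clock: 5.2
position: [492.6, 91.9, 237.8]
ee_rot: [0.636, 0.771, -0.0, -0.0]
wrist_force: [0.9, -0.4, -3.6]
opening: 13.9
```

```bash
python3 -c "
from h import *
plan([493.1,92.2,190],101.3,1)
f=grab('top'); save(f,'t4.png',(200,110,380,245),4); np.savez('t4.npz',P=cloud(f),im=f['img'])
g=grab('scene'); save(g,'s4.png',(200,150,420,315),3.6)
P=cloud(g); im=cv2.cvtColor(g['img'],cv2.COLOR_RGB2HSV)
a=np.radians(101.3); d=np.array([np.cos(a),np.sin(a)]); n=np.array([d[1],-d[0]])
Q=P-[533.8,-111.4,0]; t=Q[...,:2]@d; w=Q[...,:2]@n
m=(im[...,1]<60)&(im[...,2]>110)&(abs(w)<40)&(t>15)&(t<320)&(P[...,2]>203)
for b in range(15,320,20):
  k=m&(t>=b)&(t<b+20)
  if k.sum()>3: print(b,k.sum(),np.median(P[k][:,2]).round(1),w[k].min().round(1),w[k].max().round(1),w[k].mean().round(1))
print(t[m].min(),t[m].max())
"
```

```text
t 5.2 pos [492.6  91.9 237.8] yaw 100.95 tilt 0.06 F [ 0.9 -0.4 -3.6] T [ 0.23  0.01 -0.02] open 13.9 q [ 0.11  0.19  1.65  0.    1.31 -0.08]
1 [0.02, 0.05, 4.78] [0, 0, np.float64(-0.35)]
15 25 235.7 -27.2 25.5 0.5
35 104 235.4 -29.0 27.2 -1.3
55 166 236.6 -28.8 27.9 0.8
75 222 237.5 -29.2 27.5 -0.1
95 96 237.5 -16.3 15.1 -0.3
115 71 238.0 -10.6 8.9 0.2
135 53 239.9 -8.9 9.6 1.3
155 50 240.4 -9.0 9.2 0.7
175 71 241.3 -9.2 8.9 0.7
195 43 242.4 -12.5 39.8 0.4
255 21 244.3 -10.9 21.1 -2.7
275 9 247.1 10.4 21.0 16.3
295 42 247.0 -13.1 17.1 0.9
29.417155017533368 303.8773878407308
```

View pics/s4.png

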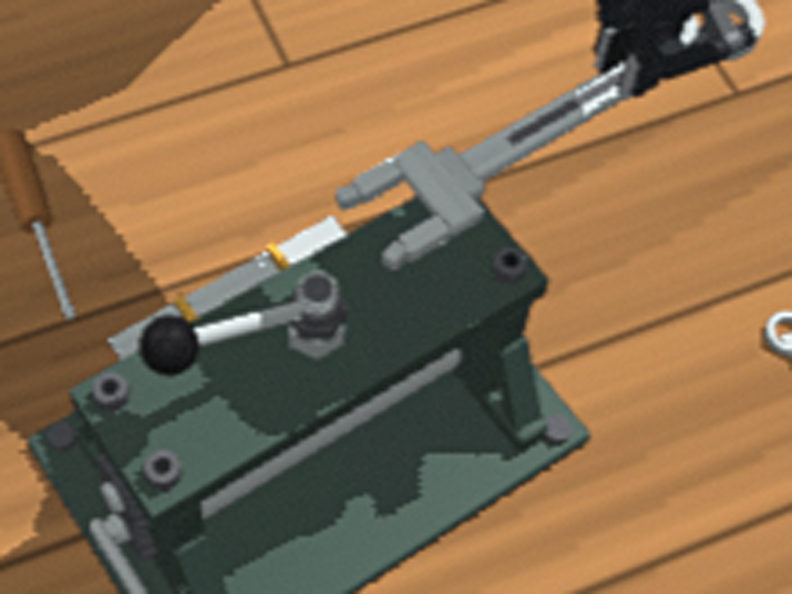

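The scene crop shows the jaw at (390,220), square to the nut at (318,320), with the handle on the stud line. By the numbers, the jaw origin is 49.5 mm out with lateral error under 1 mm. I'll level it (2.5°) and descend.

Request:
step_arm([
  [[0,0,0],[0,-2.5,-0.35],0.0],
  [[0.1,0,2.4],[0,0,0],0.0],
  [[0.1,0,2.4],[0,0,0],0.0],
  [[0.1,0,2.2],[0,0,0],0.0],
  [[0,0,0],[0,0,0],0.0],
])

```text
clock: 5.72
position: [491.0, 93.2, 164.1]
ee_rot: [0.633, 0.774, -0.016, 0.014]
wrist_force: [-1.0, 0.4, -4.9]
opening: 13.8
```

Request:
step_arm([
  [[0,0,0.2],[0,0,0],0.0],
  [[0,0,0.2],[0,0,0],0.0],
  [[0,0,0],[0,0,0],0.0],
])

```text
clock: 5.97
position: [493.4, 92.7, 165.2]
ee_rot: [0.633, 0.774, -0.013, 0.017]
wrist_force: [-0.4, 0.7, -2.5]
opening: 13.6
```

Request:
step_arm([
  [[0,0,0.2],[0,0,0],0.0],
  [[0,0,0],[0,0,0],0.0],
])

```text
clock: 6.13
position: [493.1, 92.3, 162.7]
ee_rot: [0.633, 0.774, -0.014, 0.017]
wrist_force: [-0.2, -0.4, -3.7]
opening: 13.3
```

```bash
cat > sp.py <<'E'
from h import *
plan([493.1,92.2,165],101.3,1)
g=grab('scene'); 
P=cloud(g); im=cv2.cvtColor(g['img'],cv2.COLOR_RGB2HSV)
a=np.radians(101.3); d=np.array([np.cos(a),np.sin(a)]); n=np.array([d[1],-d[0]])
Q=P-[533.8,-111.4,0]; t=Q[...,:2]@d; w=Q[...,:2]@n
m=(im[...,1]<60)&(im[...,2]>90)&(abs(w)<40)&(t>-30)&(t<320)&(P[...,2]>157)&(P[...,2]<190)
for b in range(-30,310,20):
  k=m&(t>=b)&(t<b+20)
  if k.sum()>3: print(b,k.sum(),np.median(P[k][:,2]).round(1),w[k].min().round(1),w[k].max().round(1),w[k].mean().round(1))
print(t[m].min(),t[m].max())
E
python3 sp.py
```

```text
t 6.13 pos [493.1  92.3 162.7] yaw 101.41 tilt 2.5 F [-0.2 -0.4 -3.7] T [0.24 0.05 0.01] open 13.3 q [ 0.13  0.26  1.74 -0.05  1.14 -0.05]
1 [-0.01, -0.01, -0.23] [0, 0, np.float64(0.11)]
-30 24 165.6 -0.4 12.5 5.4
-10 33 168.3 -12.2 17.6 13.4
10 11 167.0 -25.3 25.7 1.8
30 118 166.8 -28.0 28.2 1.4
50 152 166.8 -29.5 28.3 0.7
70 221 167.5 -28.2 29.0 2.3
90 101 167.0 -14.8 16.2 1.3
110 76 166.4 -9.9 9.9 1.1
130 57 166.4 -9.2 9.3 2.2
150 54 166.4 -8.8 10.1 1.6
170 65 166.4 -9.2 9.5 1.3
190 71 167.9 -12.7 13.2 1.3
210 4 165.6 -8.4 -5.3 -7.2
250 20 168.0 -7.3 3.5 -1.4
290 53 167.2 -11.6 20.8 3.6
-22.329486273523024 306.1899506936149
```

Request:
step_arm([
  [[0,0,0.2],[0,0,0],0.0],
  [[0,0,0.15],[0,0,0],0.0],
  [[0,0,0],[0,0,0],0.0],
])

```text
clock: 6.43
position: [492.8, 92.1, 158.4]
ee_rot: [0.633, 0.774, -0.014, 0.017]
wrist_force: [0.5, -0.2, -3.4]
opening: 13.8
```

Request:
step_arm([
  [[0,0,0.1],[0,0,0],0.0],
  [[0,0,0],[0,0,0],0.0],
])

```text
clock: 6.6
position: [493.0, 92.1, 157.6]
ee_rot: [0.633, 0.774, -0.014, 0.017]
wrist_force: [-1.3, -1.2, -3.9]
opening: 13.7
```

```bash
cat >> sp.py <<'E'
box=(abs(w)<46)&(abs(t)<136)
m2=box&(P[...,2]>157)&(P[...,2]<168)&(abs(t)>100)&(abs(abs(w)-28)<15)
k,l,s,c=cv2.connectedComponentsWithStats(m2.astype('uint8'),connectivity=8)
for i in range(1,k):
  if s[i,4]>12: print('bolt',s[i,4],'t',t[l==i].mean().round(1),'w',w[l==i].mean().round(1),P[l==i][:,2].mean().round(1))
m3=(np.hypot(t,w)<14)&(P[...,2]>194)&(P[...,2]<206); print('stud',m3.sum(),t[m3].mean(),w[m3].mean(),'bridge z',np.median(P[...,2][box&(P[...,2]<156)&(P[...,2]>140)&(abs(t)<100)]))
E
python3 sp.py
```

```text
t 6.6 pos [493.   92.1 157.6] yaw 101.42 tilt 2.5 F [-1.3 -1.2 -3.9] T [0.21 0.03 0.03] open 13.7 q [ 0.13  0.27  1.74 -0.05  1.13 -0.05]
1 [0.01, 0.02, -0.74] [0, 0, np.float64(0.12)]
-30 28 166.0 -0.5 15.8 6.1
-10 29 164.8 8.9 17.8 14.8
10 10 161.0 -24.7 25.8 4.4
30 110 163.6 -29.5 27.7 0.3
50 141 162.8 -29.3 28.6 1.3
70 220 163.5 -28.2 28.7 1.1
90 96 162.9 -16.0 16.7 0.6
110 76 162.2 -10.4 9.3 0.6
130 53 162.4 -9.7 9.3 1.5
150 52 162.1 -9.6 9.8 1.7
170 62 161.9 -9.3 9.5 0.7
190 74 163.4 -14.8 13.0 0.9
210 4 161.6 -8.4 -4.5 -6.7
250 21 162.4 -8.0 4.2 -1.2
290 49 162.0 -11.3 20.0 3.9
-22.2517692613394 304.1673325320734
bolt 66 t 116.1 w -25.7 163.0
bolt 71 t 115.9 w 30.3 162.9
bolt 81 t -119.1 w -25.5 162.8
bolt 86 t -118.9 w 30.2 162.8
stud 95 -1.6978781149277706 2.5555057365856393 bridge z 151.4076451082051
```

The spanner is level, about 0.5 mm above the bridge, and roughly centred. Sliding it in with a small sideways trim.

Request:
step_arm([
  [[-0.8,0.07,0.03],[0,0,0],0.0],
  [[-0.8,0,0.03],[0,0,0],0.0],
  [[-0.8,0,0.03],[0,0,0],0.0],
  [[0,0,0],[0,0,0],0.0],
])

```text
clock: 6.98
position: [498.7, 67.1, 157.9]
ee_rot: [0.634, 0.773, -0.014, 0.017]
wrist_force: [1.0, -0.0, -3.4]
opening: 13.8
```

Request:
step_arm([
  [[-0.5,0,0.02],[0,0,0],0.0],
  [[-0.3,0,0.01],[0,0,0],0.0],
  [[0,0,0],[0,0,0],0.0],
])

```text
clock: 7.23
position: [500.1, 60.4, 157.9]
ee_rot: [0.633, 0.774, -0.014, 0.017]
wrist_force: [0.0, 0.7, -4.1]
opening: 13.7
```

Request:
step_arm([
  [[-0.5,0,0.02],[0,0,0],0.0],
  [[0,0,0],[0,0,0],0.0],
])

```text
clock: 7.4
position: [501.1, 55.4, 158.0]
ee_rot: [0.633, 0.774, -0.014, 0.017]
wrist_force: [0.0, 0.4, -4.5]
opening: 13.9
```

```bash
python3 sp.py
```

```text
t 7.4 pos [501.1  55.4 158. ] yaw 101.42 tilt 2.52 F [ 0.   0.4 -4.5] T [ 0.25 -0.    0.09] open 13.9 q [ 0.06  0.27  1.74 -0.05  1.13 -0.12]
1 [3.77, -0.06, -0.7] [0, 0, np.float64(0.12)]
-30 30 166.5 -9.7 15.4 5.6
-10 93 163.3 -26.2 30.2 13.2
10 91 163.1 -27.3 30.5 11.3
30 242 163.4 -27.5 29.9 2.5
50 116 163.1 -17.8 28.9 2.7
70 81 162.5 -9.3 11.0 2.0
90 60 162.2 -9.4 10.7 2.5
110 57 161.9 -8.8 10.6 2.0
130 66 162.2 -8.4 10.8 2.1
150 85 163.1 -11.8 14.0 2.1
170 5 162.1 -6.3 -2.0 -4.1
210 22 162.9 -6.7 4.9 -1.2
230 5 163.7 17.2 23.0 20.0
250 60 162.1 -14.0 22.0 3.4
-23.914503613546195 267.2673184355714
bolt 68 t 116.1 w -25.7 163.0
bolt 71 t 115.8 w 30.0 162.8
bolt 79 t -119.0 w -25.8 162.7
bolt 86 t -118.7 w 30.2 162.4
stud 90 -1.6202979497304701 2.3668502422222804 bridge z 151.41715577398475
```

Request:
step_arm([
  [[-0.5,0,0.02],[0,0,0],0.0],
  [[-0.3,0,0.01],[0,0,0],0.0],
  [[0,0,0],[0,0,0],0.0],
])

```text
clock: 7.7
position: [502.7, 47.5, 158.0]
ee_rot: [0.633, 0.774, -0.014, 0.017]
wrist_force: [1.1, 0.2, -2.5]
opening: 13.8
```

Request:
step_arm([
  [[-0.2,0,0.01],[0,0,0],0.0],
  [[0,0,0],[0,0,0],0.0],
])

```text
clock: 7.87
position: [503.0, 45.9, 158.0]
ee_rot: [0.633, 0.774, -0.014, 0.017]
wrist_force: [0.3, 0.3, -3.1]
opening: 14.0
```

Request:
step_arm([
  [[-0.2,0,0.01],[0,0,0],0.0],
  [[0,0,0],[0,0,0],0.0],
])

```text
clock: 8.03
position: [503.4, 44.0, 158.0]
ee_rot: [0.633, 0.774, -0.014, 0.017]
wrist_force: [0.9, 0.1, -3.5]
opening: 13.7
```

```bash
python3 sp.py|tail -8;python3 sp.py|head -1
```

```text
230 53 162.2 -14.3 23.2 6.1
250 19 162.9 -15.1 11.9 -0.5
-22.313239107847696 255.047968892303
bolt 68 t 116.3 w -25.7 162.9
bolt 70 t 116.0 w 30.2 163.0
bolt 79 t -118.9 w -25.8 162.6
bolt 86 t -118.8 w 30.4 162.9
stud 92 -1.4668099969833386 2.6148428271961883 bridge z 151.44121459762812
t 8.08 pos [503.4  44.  157.9] yaw 101.41 tilt 2.5 F [ 0.5  0.  -3.7] T [ 0.17 -0.04 -0.01] open 13.9 q [ 0.04  0.27  1.73 -0.05  1.13 -0.14]
```

Jaw origin is within about 1.5 mm of the stud axis by both the arm reading and the camera. Setting it down and releasing.

Request:
step_arm([
  [[0,0,0.1],[0,0,0],0.0],
  [[0,0,0.05],[0,0,0],0.0],
  [[0,0,0],[0,0,0],0.15],
  [[0,0,0],[0,0,0],0.3],
  [[0,0,0],[0,0,0],0.5],
], squeeze=20)

```text
clock: 8.55
position: [503.5, 44.0, 156.6]
ee_rot: [0.633, 0.774, -0.014, 0.017]
wrist_force: [0.1, -0.4, -0.3]
opening: 36.2
```

Request:
step_arm([
  [[0,0,0],[0,0,0],0.5],
  [[0,0,0],[0,0,0],0.5],
  [[0,0,0],[0,0,0],0.5],
  [[0,0,0],[0,0,0],0.5],
])

```text
clock: 8.88
position: [503.4, 44.1, 156.5]
ee_rot: [0.633, 0.774, -0.014, 0.017]
wrist_force: [0.1, -0.5, 0.1]
opening: 42.8
```

```bash
python3 sp.py; python3 - <<'E'
from h import *
P=np.load('top1.npy');z=P[...,2]; v,u=np.mgrid[:420,:560]
q=P[(u>300)&(u<345)&(v>160)&(v<195)&(z>214)]; print('ball top view centroid',q.mean(0),len(q))
g=grab('top'); P=cloud(g); save(g,'t5.png',(200,120,380,255),4)
h=cv2.cvtColor(g['img'],cv2.COLOR_RGB2HSV)
m=((g['img'].max(2)<45)&(P[...,2]>205)&(P[...,2]<245)&(u>300)&(u<345)&(v>155)&(v<200))
c=np.argwhere(m).mean(0)[::-1]; r=plane(g,c[0],c[1],216); print('ball ray',c,m.sum(),r,np.hypot(*(r[:2]-[533.8,-111.4])),np.degrees(np.arctan2(r[1]+111.4,r[0]-533.8)))
E
```

```text
t 8.88 pos [503.4  44.1 156.5] yaw 101.42 tilt 2.5 F [ 0.1 -0.5  0.1] T [ 0.07 -0.   -0.02] open 42.8 q [ 0.04  0.28  1.74 -0.05  1.12 -0.14]
1 [4.92, -0.06, -0.85] [0, 0, np.float64(0.12)]
-30 65 164.4 -25.3 29.3 7.6
-10 103 163.6 -27.3 29.5 13.2
10 149 163.6 -26.9 29.6 8.8
30 182 163.5 -26.9 29.4 2.2
50 79 161.9 -10.2 10.2 1.6
70 71 161.9 -9.5 11.0 1.7
90 59 161.8 -8.6 11.3 2.3
110 65 161.7 -35.0 37.4 0.1
130 88 161.6 -26.1 28.3 3.3
150 73 161.7 -26.2 27.5 2.4
170 20 161.6 -9.5 3.3 -2.8
230 39 161.3 -16.1 20.4 4.7
250 21 161.3 -16.0 10.4 -1.0
-19.848741206016523 255.89693349708685
bolt 66 t 116.2 w -25.7 163.3
bolt 70 t 116.0 w 30.2 163.0
bolt 78 t -119.0 w -25.6 163.0
bolt 84 t -118.6 w 30.2 162.6
stud 91 -1.4958649954924783 2.4082404790052836 bridge z 151.4137128762008
ball top view centroid [ 544.12338716 -198.62460618  226.45270489] 123
ball ray [322.13157895 174.98684211] 76 [ 547.64287286 -201.02698768  216.        ] 90.68970199900635 -81.22005253214428
```

View pics/t5.png

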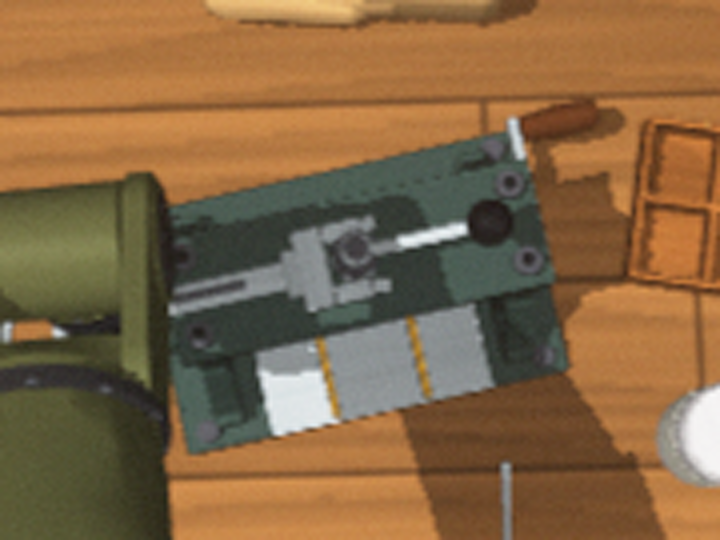

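The top crop shows the jaw prongs on both sides of the nut (at about (345,250)) and the handle running between the bolts to the left. The ball is at (490,222), which puts it at radius 90.7 mm (90 given) and bearing −81.2°. Moving to straddle the ball.

Request:
step_arm([
  [[0,0,-1.5],[0,0,0],0.5],
  [[0,0,-4],[0,0,0],0.5],
  [[0,0,-4],[0,2.5,0],0.5],
  [[0,0,-4],[0,0,0],0.5],
  [[0,0,-1],[0,0,0],0.5],
])

```text
clock: 9.4
position: [503.7, 48.0, 307.8]
ee_rot: [0.633, 0.774, 0.003, 0.003]
wrist_force: [0.4, 0.4, -0.4]
opening: 43.0
```

```bash
python3 -c "
from h import *
plan([547.6,-201,300],98.8,10)"
```

```text
t 9.4 pos [503.7  48.  307.8] yaw 101.4 tilt 0.48 F [ 0.4  0.4 -0.4] T [-0.01 -0.01  0.05] open 43.0 q [ 0.02  0.15  1.53  0.    1.46 -0.18]
1 [-2.53, -0.06, 0.08] [0, 0, np.float64(0.26)]
2 [-2.53, -0.05, 0.08] [0, 0, np.float64(0.26)]
3 [-2.53, -0.04, 0.08] [0, 0, np.float64(0.26)]
4 [-2.53, -0.03, 0.08] [0, 0, np.float64(0.26)]
5 [-2.53, -0.02, 0.08] [0, 0, np.float64(0.26)]
6 [-2.53, -0.0, 0.08] [0, 0, np.float64(0.26)]
7 [-2.53, 0.01, 0.08] [0, 0, np.float64(0.26)]
8 [-2.53, 0.02, 0.08] [0, 0, np.float64(0.26)]
9 [-2.53, 0.03, 0.08] [0, 0, np.float64(0.26)]
10 [-2.53, 0.04, 0.08] [0, 0, np.float64(0.26)]
```

Request:
step_arm([
  [[-2.53,0,0],[0,0,0.26],0.55],
  [[-2.53,0,0],[0,0,0.26],0.55],
  [[-2.53,0,0],[0,0,0.26],0.55],
  [[-2.53,0,0],[0,0,0.26],0.55],
  [[-2.53,0,0],[0,0,0.26],0.55],
])

```text
clock: 9.82
position: [526.6, -77.2, 301.3]
ee_rot: [0.642, 0.767, -0.0, 0.0]
wrist_force: [0.7, 1.1, -0.6]
opening: 46.8
```

Request:
step_arm([
  [[-2.53,0,0],[0,0,0.26],0.55],
  [[-2.53,0,0],[0,0,0.26],0.55],
  [[-2.53,0,0],[0,0,0.26],0.55],
  [[-2.53,0,0],[0,0,0.26],0.55],
  [[-2.53,0,0],[0,0,0.26],0.55],
])

```text
clock: 10.23
position: [547.6, -202.1, 301.2]
ee_rot: [0.651, 0.759, -0.0, -0.0]
wrist_force: [0.7, 0.1, 0.7]
opening: 46.7
```

Request:
step_arm([
  [[0,0,0],[0,0,0],0.55],
  [[0,0,0],[0,0,0],0.55],
])

```text
clock: 10.4
position: [547.4, -201.7, 300.8]
ee_rot: [0.651, 0.759, -0.0, -0.0]
wrist_force: [0.5, 0.0, -1.1]
opening: 47.1
```

```bash
python3 -c "
from h import *
plan([547.6,-201,200],98.8,1)"
```

```text
t 10.4 pos [ 547.4 -201.7  300.8] yaw 98.71 tilt 0.05 F [ 0.5  0.  -1.1] T [ 0.05 -0.01 -0.04] open 47.1 q [-0.42  0.34  1.31 -0.    1.49 -0.57]
1 [0.07, 0.03, 10.08] [0, 0, np.float64(-0.09)]
```

Request:
step_arm([
  [[0,0,3],[0,0,0],0.55],
  [[0,0,3],[0,0,0],0.55],
  [[0,0,2.5],[0,0,0],0.55],
  [[0,0,1.6],[0,0,0],0.55],
  [[0,0,0],[0,0,0],0.55],
])

```text
clock: 10.82
position: [546.4, -199.3, 196.9]
ee_rot: [0.65, 0.76, -0.001, -0.003]
wrist_force: [-0.4, 0.6, -0.0]
opening: 47.2
```

Request:
step_arm([
  [[0,-0.3,0],[0,0,0],0.55],
  [[0,-0.3,0],[0,0,0],0.55],
  [[0,-0.2,0],[0,0,0],0.55],
  [[0,0,0],[0,0,0],0.55],
])

```text
clock: 11.15
position: [539.7, -202.2, 201.8]
ee_rot: [0.651, 0.759, 0.0, 0.001]
wrist_force: [1.3, -0.0, 0.0]
opening: 47.0
```

```bash
cat > fr.py <<'E'
from h import *
def st():
    s=robot.sense(); M=R.from_quat(s['ee_rot']).as_matrix(); p=s['position'][:2]-[533.8,-111.4]
    print('t',round(s['clock'],2),'pos',s['position'].round(1),'yaw',yaw(s).round(1),'r',np.hypot(*p).round(1),'brg',np.degrees(np.arctan2(p[1],p[0])).round(1),'Ftool',(M.T@s['wrist_force']).round(1),'open',round(s['opening'],1))
if __name__=='__main__': st()
E
python3 fr.py
```

```text
t 11.15 pos [ 539.7 -202.2  201.8] yaw 98.8 r 90.9 brg -86.3 Ftool [-0.2  1.3 -0. ] open 47.0
```

Request:
step_arm([
  [[0.05,-0.4,0],[0,0,2.5],0.55],
  [[0.07,-0.63,0],[0,0,4],0.55],
  [[0.07,-0.63,0],[0,0,4],0.55],
  [[0.07,-0.63,0],[0,0,4],0.55],
  [[0,0,0],[0,0,0],0.55],
])

```text
clock: 11.57
position: [516.7, -200.9, 201.6]
ee_rot: [0.742, 0.67, 0.001, 0.001]
wrist_force: [2.5, -0.2, 1.2]
opening: 47.0
```

```bash
python3 fr.py
```

```text
t 11.57 pos [ 516.7 -200.9  201.6] yaw 84.1 r 91.1 brg -100.8 Ftool [ 0.1  2.5 -1.1] open 47.0
```

Request:
step_arm([
  [[0.07,-0.63,0],[0,0,4],0.55],
  [[0.07,-0.63,0],[0,0,4],0.55],
  [[0.05,-0.47,0],[0,0,3],0.55],
  [[0,0,0],[0,0,0],0.55],
])

```text
clock: 11.9
position: [500.2, -196.2, 201.3]
ee_rot: [0.802, 0.597, 0.0, 0.001]
wrist_force: [3.1, -1.4, 2.0]
opening: 47.0
```

```bash
python3 fr.py
```

```text
t 11.9 pos [ 500.2 -196.2  201.3] yaw 73.3 r 91.2 brg -111.6 Ftool [-0.5  3.4 -1.9] open 47.0
```

Running at 2.5–3.4 N after about 25° of turn. Continuing in smaller steps.

Request:
step_arm([
  [[0.03,-0.31,0],[0,0,2],0.55],
  [[0.03,-0.31,0],[0,0,2],0.55],
  [[0,0,0],[0,0,0],0.55],
])

```text
clock: 12.15
position: [494.7, -193.8, 201.0]
ee_rot: [0.822, 0.569, 0.0, 0.001]
wrist_force: [3.6, -1.7, 2.2]
opening: 46.9
```

Request:
step_arm([
  [[0.03,-0.31,0],[0,0,2],0.55],
  [[0.03,-0.31,0],[0,0,2],0.55],
  [[0,0,0],[0,0,0],0.55],
])

```text
clock: 12.4
position: [489.0, -191.0, 200.8]
ee_rot: [0.841, 0.54, 0.0, 0.0]
wrist_force: [3.0, -1.2, 1.8]
opening: 47.3
```

```bash
python3 fr.py
```

```text
t 12.4 pos [ 489.  -191.   200.8] yaw 65.4 r 91.3 brg -119.4 Ftool [ 0.2  3.2 -1.8] open 47.3
```

Request:
step_arm([
  [[0.03,-0.31,0],[0,0,2],0.55],
  [[0.03,-0.31,0],[0,0,2],0.55],
  [[0,0,0],[0,0,0],0.55],
])

```text
clock: 12.65
position: [483.6, -187.7, 200.7]
ee_rot: [0.86, 0.511, 0.0, 0.0]
wrist_force: [2.8, -3.2, 3.0]
opening: 46.7
```

Request:
step_arm([
  [[0.03,-0.31,0],[0,0,2],0.55],
  [[0.03,-0.31,0],[0,0,2],0.55],
  [[0,0,0],[0,0,0],0.55],
])

```text
clock: 12.9
position: [478.5, -184.2, 200.6]
ee_rot: [0.877, 0.48, 0.0, 0.0]
wrist_force: [3.0, -1.0, 2.0]
opening: 47.1
```

```bash
python3 fr.py
```

```text
t 12.9 pos [ 478.5 -184.2  200.6] yaw 57.4 r 91.4 brg -127.2 Ftool [ 0.7  3.1 -2. ] open 47.1
```

Request:
step_arm([
  [[0.03,-0.31,0],[0,0,2],0.55],
  [[0.03,-0.31,0],[0,0,2],0.55],
  [[0,0,0],[0,0,0],0.55],
])

```text
clock: 13.15
position: [473.6, -180.2, 200.6]
ee_rot: [0.893, 0.449, 0.0, 0.0]
wrist_force: [3.0, -1.7, 1.5]
opening: 46.9
```

Request:
step_arm([
  [[0.03,-0.31,0],[0,0,2],0.55],
  [[0.03,-0.31,0],[0,0,2],0.55],
  [[0,0,0],[0,0,0],0.55],
])

```text
clock: 13.4
position: [469.0, -175.9, 200.6]
ee_rot: [0.908, 0.418, -0.0, 0.0]
wrist_force: [2.4, -3.3, 1.6]
opening: 46.6
```

```bash
python3 fr.py
```

```text
t 13.4 pos [ 469.  -175.9  200.6] yaw 49.4 r 91.4 brg -135.1 Ftool [-0.9  4.  -1.6] open 46.6
```

Request:
step_arm([
  [[0.03,-0.31,0],[0,0,2],0.55],
  [[0.03,-0.31,0],[0,0,2],0.55],
  [[0,0,0],[0,0,0],0.55],
])

```text
clock: 13.65
position: [464.8, -171.4, 200.5]
ee_rot: [0.922, 0.386, -0.0, 0.0]
wrist_force: [2.9, -2.9, 2.6]
opening: 47.0
```

Request:
step_arm([
  [[0.03,-0.31,0],[0,0,2],0.55],
  [[0.03,-0.31,0],[0,0,2],0.55],
  [[0,0,0],[0,0,0],0.55],
])

```text
clock: 13.9
position: [460.9, -166.5, 200.5]
ee_rot: [0.935, 0.354, -0.0, 0.0]
wrist_force: [2.3, -3.4, 1.6]
opening: 47.2
```

```bash
python3 fr.py
```

```text
t 13.9 pos [ 460.9 -166.5  200.5] yaw 41.4 r 91.4 brg -142.9 Ftool [-0.5  4.  -1.6] open 47.2
```

Request:
step_arm([
  [[0.03,-0.31,0],[0,0,2],0.55],
  [[0.03,-0.31,0],[0,0,2],0.55],
  [[0,0,0],[0,0,0],0.55],
])

```text
clock: 14.15
position: [457.3, -161.4, 200.5]
ee_rot: [0.947, 0.321, -0.0, 0.0]
wrist_force: [1.9, -3.1, 1.9]
opening: 47.2
```

Request:
step_arm([
  [[0.03,-0.31,0],[0,0,2],0.55],
  [[0.03,-0.31,0],[0,0,2],0.55],
  [[0,0,0],[0,0,0],0.55],
])

```text
clock: 14.4
position: [454.3, -156.3, 200.6]
ee_rot: [0.958, 0.288, 0.0, 0.0]
wrist_force: [3.0, -5.8, 2.6]
opening: 47.0
```

```bash
python3 fr.py
```

```text
t 14.4 pos [ 454.3 -156.3  200.6] yaw 33.4 r 91.3 brg -150.6 Ftool [-0.7  6.4 -2.6] open 47.0
```

The force is climbing (6.4 N). Finer steps now.

Request:
step_arm([
  [[0.02,-0.16,0],[0,0,1],0.55],
  [[0.02,-0.16,0],[0,0,1],0.55],
  [[0,0,0],[0,0,0],0.55],
  [[0,0,0],[0,0,0],0.55],
])

```text
clock: 14.73
position: [453.1, -153.7, 200.7]
ee_rot: [0.962, 0.272, 0.0, 0.001]
wrist_force: [4.4, -6.7, 2.5]
opening: 46.8
```

Request:
step_arm([
  [[0.02,-0.16,0],[0,0,1],0.55],
  [[0,0,0],[0,0,0],0.55],
  [[0,0,0],[0,0,0],0.55],
])

```text
clock: 14.98
position: [452.5, -152.4, 200.7]
ee_rot: [0.965, 0.263, 0.0, 0.001]
wrist_force: [6.1, -7.3, 2.5]
opening: 46.9
```

```bash
python3 fr.py
```

```text
t 14.98 pos [ 452.5 -152.4  200.7] yaw 30.5 r 91.1 brg -153.2 Ftool [ 1.6  9.4 -2.4] open 46.9
```

Request:
step_arm([
  [[0.02,-0.16,0],[0,0,1],0.55],
  [[0,0,0],[0,0,0],0.55],
  [[0,0,0],[0,0,0],0.55],
])

```text
clock: 15.23
position: [451.9, -151.1, 200.8]
ee_rot: [0.967, 0.255, 0.0, 0.001]
wrist_force: [4.7, -8.3, 3.6]
opening: 47.0
```

```bash
python3 fr.py
```

```text
t 15.23 pos [ 451.9 -151.1  200.8] yaw 29.5 r 91.0 brg -154.2 Ftool [-0.   9.6 -3.6] open 47.0
```

Request:
step_arm([
  [[0.02,-0.16,0],[0,0,1],0.55],
  [[0,0,0],[0,0,0],0.55],
  [[0,0,0],[0,0,0],0.55],
])

```text
clock: 15.48
position: [451.3, -149.6, 200.8]
ee_rot: [0.969, 0.246, 0.0, 0.001]
wrist_force: [4.6, -8.6, 2.9]
opening: 46.9
```

```bash
python3 fr.py
```

```text
t 15.48 pos [ 451.3 -149.6  200.8] yaw 28.5 r 90.9 brg -155.1 Ftool [-0.1  9.8 -2.9] open 46.9
```

Request:
step_arm([
  [[0.02,-0.16,0],[0,0,1],0.55],
  [[0,0,0],[0,0,0],0.55],
  [[0,0,0],[0,0,0],0.55],
])

```text
clock: 15.73
position: [450.7, -148.1, 200.8]
ee_rot: [0.971, 0.238, 0.0, 0.001]
wrist_force: [4.7, -9.1, 3.1]
opening: 47.0
```

Request:
step_arm([
  [[0.02,-0.16,0],[0,0,1],0.55],
  [[0,0,0],[0,0,0],0.55],
  [[0,0,0],[0,0,0],0.55],
])

```text
clock: 15.98
position: [450.1, -146.7, 200.8]
ee_rot: [0.973, 0.23, 0.0, 0.001]
wrist_force: [4.1, -9.6, 3.2]
opening: 47.1
```

```bash
python3 fr.py
```

```text
t 15.98 pos [ 450.1 -146.7  200.8] yaw 26.5 r 90.8 brg -157.1 Ftool [-0.6 10.4 -3.2] open 47.1
```

Request:
step_arm([
  [[0.02,-0.16,0],[0,0,1],0.55],
  [[0,0,0],[0,0,0],0.55],
  [[0,0,0],[0,0,0],0.55],
])

```text
clock: 16.23
position: [449.6, -145.3, 200.8]
ee_rot: [0.975, 0.221, 0.0, 0.001]
wrist_force: [4.0, -9.5, 2.9]
opening: 46.9
```

```bash
python3 fr.py
```

```text
t 16.23 pos [ 449.6 -145.3  200.8] yaw 25.5 r 90.7 brg -158.1 Ftool [-0.4 10.3 -2.9] open 46.9
```

Request:
step_arm([
  [[0.02,-0.16,0],[0,0,1],0.55],
  [[0,0,0],[0,0,0],0.55],
  [[0,0,0],[0,0,0],0.55],
])

```text
clock: 16.48
position: [449.2, -143.8, 200.9]
ee_rot: [0.977, 0.212, 0.0, 0.001]
wrist_force: [5.4, -11.2, 2.0]
opening: 46.8
```

```bash
python3 fr.py
```

```text
t 16.48 pos [ 449.2 -143.8  200.9] yaw 24.5 r 90.6 brg -159.0 Ftool [ 0.3 12.4 -2. ] open 46.8
```

Request:
step_arm([
  [[0.02,-0.16,0],[0,0,1],0.55],
  [[0,0,0],[0,0,0],0.55],
  [[0,0,0],[0,0,0],0.55],
  [[0,0,0],[0,0,0],0.55],
])

```text
clock: 16.82
position: [448.7, -142.4, 200.9]
ee_rot: [0.979, 0.204, 0.0, 0.001]
wrist_force: [4.3, -11.4, 3.3]
opening: 47.2
```

```bash
python3 fr.py
```

```text
t 16.82 pos [ 448.7 -142.4  200.9] yaw 23.5 r 90.6 brg -160.0 Ftool [-0.6 12.1 -3.3] open 47.2
```

Request:
step_arm([
  [[0.02,-0.16,0],[0,0,1],0.55],
  [[0,0,0],[0,0,0],0.55],
  [[0,0,0],[0,0,0],0.55],
  [[0,0,0],[0,0,0],0.55],
  [[0,0,0],[0,0,0],0.55],
])

```text
clock: 17.23
position: [448.3, -140.9, 200.9]
ee_rot: [0.981, 0.195, 0.0, 0.001]
wrist_force: [4.4, -12.3, 3.1]
opening: 47.3
```

```bash
python3 fr.py; python3 sp.py | tail -22
```

```text
t 17.23 pos [ 448.3 -140.9  200.9] yaw 22.5 r 90.5 brg -161.0 Ftool [-0.6 13.1 -3.1] open 47.3
1 [13.07, -19.81, 3.59] [0, 0, np.float64(-78.76)]
-30 85 163.5 -28.2 28.2 3.8
-10 103 163.7 -27.3 30.1 16.2
10 161 163.5 -25.9 31.6 10.5
30 175 163.3 -24.4 32.2 4.4
50 83 161.9 -10.2 15.7 6.4
70 83 161.8 -3.0 17.2 7.9
90 84 161.7 -27.3 18.7 8.5
110 139 162.8 -35.9 38.9 5.8
130 78 161.3 0.6 21.3 11.8
150 72 161.5 3.4 23.4 14.1
170 72 160.9 4.8 24.2 15.0
190 70 160.7 6.2 30.1 16.6
210 87 161.6 -5.9 39.9 18.5
230 84 161.0 -6.8 39.9 17.1
250 19 161.1 5.2 28.9 16.5
-22.47537286545479 256.0859970084729
bolt 70 t 116.0 w -25.5 163.0
bolt 119 t 117.1 w 24.7 162.3
bolt 78 t -119.1 w -25.4 163.2
bolt 84 t -118.7 w 30.1 162.7
stud 94 -1.6917391875292216 2.5845963771004787 bridge z 151.43052334049867
```

It is tight: 13.1 N tangential, held 0.5 s. The spanner handle has swung about 3.9° against the bolt head. Backing off and rising.

Request:
step_arm([
  [[0,0.4,0],[0,0,0],0.6],
  [[0,0.4,0],[0,0,0],0.6],
  [[0,0,0],[0,0,0],0.6],
  [[0,0,-2.5],[0,0,0],0.6],
  [[0,0,-4],[0,0,0],0.6],
])

```text
clock: 17.7
position: [449.2, -146.2, 262.7]
ee_rot: [0.981, 0.194, -0.004, -0.002]
wrist_force: [-0.0, -0.3, 0.4]
opening: 51.0
```

Request:
step_arm([
  [[0,0,-3.5],[0,0,0],0.6],
  [[0,0,0],[0,0,0],0.6],
])

```text
clock: 17.87
position: [451.9, -147.2, 306.7]
ee_rot: [0.981, 0.194, 0.003, 0.002]
wrist_force: [0.2, -0.5, 1.1]
opening: 51.1
```

```bash
python3 - <<'E'
from h import *
g=grab('scene'); P=cloud(g); im=cv2.cvtColor(g['img'],cv2.COLOR_RGB2HSV)
a=np.radians(101.3); d=np.array([np.cos(a),np.sin(a)]); n=np.array([d[1],-d[0]])
Q=P-[533.8,-111.4,0]; t=Q[...,:2]@d; w=Q[...,:2]@n
m=(im[...,1]<60)&(im[...,2]>90)&(abs(w)<60)&(P[...,2]>155)&(P[...,2]<168)
x=[];y=[]
for b in list(range(60,104,6))+list(range(132,200,6)):
  k=m&(t>=b)&(t<b+6)
  if k.sum()>5: x.append(t[k].mean()); y.append((np.percentile(w[k],3)+np.percentile(w[k],97))/2)
c=np.polyfit(x,y,1); print(np.round(y,1),'slope deg',np.degrees(np.arctan(c[0])),'w at stud',c[1],t[m].max())
plan([513.4,45.6,300],97.4,15)
E
```

```text
[ 4.5  9.1  7.6  7.4  7.7  8.7  8.6  7.4 11.6 10.8 12.1 13.  13.3 14.9
 14.2 14.8 14.7 15.4 16.5 15.7] slope deg 4.240551864530672 w at stud 1.4253483222600258 255.20951467314526
t 17.92 pos [ 451.3 -146.9  303.3] yaw 22.41 tilt 0.26 F [ 0.6  0.1 -0.9] T [-0.02 -0.04 -0.02] open 51.1 q [-0.39  0.08  1.62  0.    1.44  0.79]
1 [0.87, -1.03, 0.02] [0, 0, np.float64(-5.0)]
2 [0.96, -0.95, 0.02] [0, 0, np.float64(-5.0)]
3 [1.04, -0.86, 0.02] [0, 0, np.float64(-5.0)]
4 [1.11, -0.77, 0.02] [0, 0, np.float64(-5.0)]
5 [1.17, -0.67, 0.02] [0, 0, np.float64(-5.0)]
6 [1.22, -0.56, 0.02] [0, 0, np.float64(-5.0)]
7 [1.27, -0.46, 0.02] [0, 0, np.float64(-5.0)]
8 [1.3, -0.34, 0.02] [0, 0, np.float64(-5.0)]
9 [1.33, -0.23, 0.02] [0, 0, np.float64(-5.0)]
10 [1.34, -0.11, 0.02] [0, 0, np.float64(-5.0)]
11 [1.35, 0.01, 0.02] [0, 0, np.float64(-5.0)]
12 [1.34, 0.12, 0.02] [0, 0, np.float64(-5.0)]
13 [1.33, 0.24, 0.02] [0, 0, np.float64(-5.0)]
14 [1.3, 0.36, 0.02] [0, 0, np.float64(-5.0)]
15 [1.27, 0.47, 0.02] [0, 0, np.float64(-5.0)]
```

Request:
step_arm([
  [[0.87,-1.03,0],[0,0,-5],0.6],
  [[0.96,-0.95,0],[0,0,-5],0.6],
  [[1.04,-0.86,0],[0,0,-5],0.6],
  [[1.11,-0.77,0],[0,0,-5],0.6],
  [[1.17,-0.67,0],[0,0,-5],0.6],
])

```text
clock: 18.33
position: [471.2, -81.8, 299.0]
ee_rot: [0.915, 0.404, -0.001, -0.001]
wrist_force: [-0.6, -0.3, -0.3]
opening: 51.6
```

Request:
step_arm([
  [[1.22,-0.56,0],[0,0,-5],0.6],
  [[1.27,-0.46,0],[0,0,-5],0.6],
  [[1.3,-0.34,0],[0,0,-5],0.6],
  [[1.33,-0.23,0],[0,0,-5],0.6],
  [[1.34,-0.11,0],[0,0,-5],0.6],
])

```text
clock: 18.75
position: [491.9, -17.8, 299.0]
ee_rot: [0.806, 0.592, -0.001, -0.001]
wrist_force: [-0.2, 0.0, -0.8]
opening: 50.9
```

Request:
step_arm([
  [[1.35,0.01,0],[0,0,-5],0.6],
  [[1.34,0.12,0],[0,0,-5],0.6],
  [[1.33,0.24,0],[0,0,-5],0.6],
  [[1.3,0.36,0],[0,0,-5],0.6],
  [[1.27,0.47,0],[0,0,-5],0.6],
])

```text
clock: 19.17
position: [512.8, 46.4, 298.9]
ee_rot: [0.658, 0.753, -0.001, -0.001]
wrist_force: [0.0, -0.5, 0.0]
opening: 50.9
```

Request:
step_arm([
  [[0,0,0],[0,0,0],0.6],
  [[0,0,0],[0,0,0],0.6],
])

```text
clock: 19.33
position: [512.7, 45.9, 299.1]
ee_rot: [0.661, 0.751, -0.001, -0.001]
wrist_force: [1.1, -0.6, 0.1]
opening: 51.2
```

```bash
python3 -c "
from h import *
plan([514,45.6,156.5],97.2,5)"
```

```text
t 19.33 pos [512.7  45.9 299.1] yaw 97.32 tilt 0.15 F [ 1.1 -0.6  0.1] T [-0.04  0.03  0.06] open 51.2 q [ 0.02  0.18  1.51  0.    1.45 -0.11]
1 [-0.01, 0.02, 2.85] [0, 0, np.float64(0.02)]
2 [-0.01, 0.02, 2.85] [0, 0, np.float64(0.02)]
3 [-0.01, 0.02, 2.85] [0, 0, np.float64(0.02)]
4 [-0.01, 0.02, 2.85] [0, 0, np.float64(0.02)]
5 [-0.01, 0.02, 2.85] [0, 0, np.float64(0.02)]
```

Request:
step_arm([
  [[0,0.1,3.2],[0,0,0],0.6],
  [[0,0,4],[0,0,0],0.6],
  [[0,0,4],[0,0,0],0.6],
  [[0,0,2],[0,0,0],0.6],
  [[0,0,1.0],[0,0,0],0.6],
])

```text
clock: 19.75
position: [512.3, 45.0, 154.8]
ee_rot: [0.661, 0.75, -0.002, -0.002]
wrist_force: [0.0, 0.6, 0.1]
opening: 51.3
```

Request:
step_arm([
  [[0,0,0],[0,0,0],0.3],
  [[0,0,0],[0,0,0],0.0],
  [[0,0,0],[0,0,0],0.0],
  [[0,0,0],[0,0,0],0.0],
  [[0,0,0],[0,0,0],0.0],
], squeeze=30)

```text
clock: 20.17
position: [514.6, 45.7, 159.7]
ee_rot: [0.661, 0.751, 0.001, 0.001]
wrist_force: [-0.9, -0.0, 6.7]
opening: 0.1
```

Request:
step_arm([
  [[0,0,0],[0,0,0],0.0],
  [[0,0,0],[0,0,0],0.0],
  [[0,0,0],[0,0,0],0.0],
  [[0,0,0],[0,0,0],0.0],
], squeeze=120)

```text
clock: 20.5
position: [514.6, 45.7, 159.7]
ee_rot: [0.661, 0.751, 0.001, 0.001]
wrist_force: [-1.2, -0.6, 7.4]
opening: -0.2
```

```bash
python3 -c "
from h import *
plan([514,45.6,156.5],97.2,1)"
```

```text
t 20.5 pos [514.6  45.7 159.7] yaw 97.31 tilt 0.12 F [-1.2 -0.6  7.4] T [-0.18  0.27 -0.02] open -0.2 q [ 0.02  0.3   1.7  -0.    1.14 -0.11]
1 [-0.0, -0.06, 0.32] [0, 0, np.float64(0.11)]
```

The fingers closed above the handle because the tips were too high. I'll lift, reopen and grip 10 mm lower, since the tips are clear beyond the bridge's end.

Request:
step_arm([
  [[0,0,-1],[0,0,0],0.0],
  [[0,0,-1.5],[0,0,0],0.3],
  [[0,0,0],[0,0,0],0.6],
  [[0,0,0],[0,0,0],0.6],
  [[0,0,0],[0,0,0],0.6],
], squeeze=40)

```text
clock: 20.92
position: [513.9, 45.8, 183.2]
ee_rot: [0.661, 0.751, -0.0, -0.0]
wrist_force: [-0.8, 0.0, -0.7]
opening: 48.1
```

```bash
python3 sp.py; python3 -c "
from h import *
g=grab('top'); save(g,'t6.png',(200,120,380,255),4)"
```

```text
t 20.92 pos [513.9  45.8 183.2] yaw 97.32 tilt 0.02 F [-0.8  0.  -0.7] T [0.07 0.   0.04] open 48.1 q [ 0.02  0.27  1.68 -0.    1.2  -0.11]
1 [4.87, -1.47, 1.82] [0, 0, np.float64(-3.98)]
-30 87 163.6 -28.6 28.0 3.4
-10 98 164.0 -26.4 30.3 16.4
10 155 163.7 -24.5 31.8 11.1
30 181 163.4 -24.1 31.5 4.1
50 80 162.2 -3.5 15.6 6.9
70 71 161.8 -3.5 17.4 7.9
90 66 161.8 -2.5 18.3 9.8
110 84 161.9 0.1 33.7 13.2
130 75 161.3 1.8 21.5 12.1
150 65 161.1 2.5 21.9 12.6
170 10 160.5 4.8 13.1 8.1
210 19 161.7 32.0 39.4 36.6
230 45 161.5 -1.3 40.0 23.9
250 16 160.4 -0.7 28.1 17.3
-21.898556153164616 254.3147007196085
bolt 65 t 116.3 w -25.7 163.3
bolt 118 t 117.0 w 24.7 162.0
bolt 80 t -118.9 w -25.5 162.9
bolt 87 t -118.9 w 30.4 162.8
stud 98 -1.6478249943262036 2.2049260582715786 bridge z 151.4645385951864
```

View pics/t6.png

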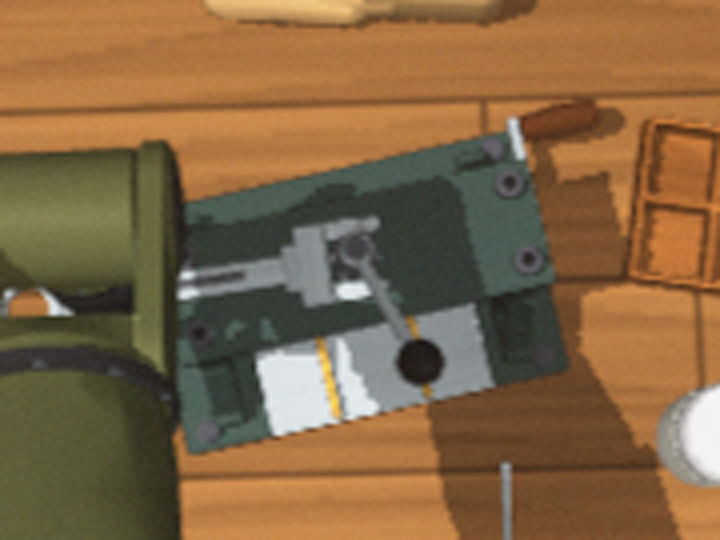

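The spanner is still flat on the nut at (345,255) and the jam handle now points to (420,362). Lowering to 147 and gripping.

Request:
step_arm([
  [[0,0,2],[0,0,0],0.6],
  [[0,0,1.6],[0,0,0],0.6],
  [[0,0,0],[0,0,0],0.6],
  [[0,0,0],[0,0,0],0.3],
  [[0,0,0],[0,0,0],0.0],
])

```text
clock: 21.43
position: [514.3, 45.7, 148.1]
ee_rot: [0.661, 0.751, 0.0, 0.0]
wrist_force: [0.9, -0.3, -0.4]
opening: 27.8
```

Request:
step_arm([
  [[0,0,0],[0,0,0],0.0],
  [[0,0,0],[0,0,0],0.0],
  [[0,0,0],[0,0,0],0.0],
  [[0,0,0],[0,0,0],0.0],
])

```text
clock: 21.77
position: [514.6, 45.8, 148.4]
ee_rot: [0.661, 0.751, 0.001, 0.001]
wrist_force: [-0.2, 0.6, 7.3]
opening: 18.5
```

```bash
python3 -c "
from h import *
plan([514,45.6,156.5],97.2,1)"
```

```text
t 21.77 pos [514.6  45.8 148.4] yaw 97.32 tilt 0.11 F [-0.2  0.6  7.3] T [0.04 0.06 0.16] open 18.5 q [ 0.02  0.31  1.71 -0.    1.12 -0.11]
1 [-0.01, -0.06, -0.81] [0, 0, np.float64(0.12)]
```

Gripped properly now (18.5 mm). I'll relieve the down-push and slide off along the handle.

Request:
step_arm([
  [[0,0,0],[0,0,0],0.0],
  [[0,0,-0.15],[0,0,0],0.0],
  [[0,0,0],[0,0,0],0.0],
], squeeze=120)

```text
clock: 22.02
position: [514.3, 45.7, 149.3]
ee_rot: [0.66, 0.751, 0.0, 0.0]
wrist_force: [2.6, -0.0, -2.9]
opening: 16.6
```

Request:
step_arm([
  [[0.5,0,0],[0,0,0],0.0],
  [[0.5,0,0],[0,0,0],0.0],
  [[0,0,0],[0,0,0],0.0],
])

```text
clock: 22.27
position: [512.7, 56.0, 148.8]
ee_rot: [0.66, 0.751, -0.0, -0.0]
wrist_force: [1.2, 2.0, -0.9]
opening: 16.1
```

```bash
python3 fr.py; python3 sp.py
```

```text
t 22.27 pos [512.7  56.  148.8] yaw 97.3 r 168.7 brg 97.2 Ftool [1.9 1.4 0.9] open 16.1
t 22.27 pos [512.7  56.  148.8] yaw 97.34 tilt 0.01 F [ 1.2  2.  -0.9] T [ 0.21 -0.31  0.29] open 16.1 q [ 0.04  0.31  1.71 -0.    1.12 -0.09]
1 [3.84, -1.48, -1.62] [0, 0, np.float64(-3.96)]
-30 31 164.2 -11.3 27.4 8.5
-10 92 163.8 -24.9 30.6 16.2
10 98 163.3 -24.7 31.7 13.4
30 238 163.5 -24.4 32.9 5.5
50 107 162.8 -18.2 22.2 5.7
70 85 162.1 -2.7 17.9 7.9
90 62 162.0 -31.9 19.3 9.0
110 57 161.4 -33.5 19.3 7.9
130 60 160.8 0.7 19.8 12.1
150 77 161.8 -2.0 27.2 12.9
170 6 160.6 2.6 6.0 4.7
190 9 161.3 14.1 20.1 17.1
210 8 161.4 11.6 32.6 22.2
230 38 160.5 -2.9 39.0 29.2
250 66 160.7 -3.6 35.8 15.5
-17.132719249605213 264.746184069755
bolt 65 t 116.3 w -25.9 163.3
bolt 117 t 117.7 w 24.6 162.0
bolt 81 t -119.0 w -25.6 162.7
bolt 84 t -118.9 w 30.2 162.8
stud 94 -1.7081150795108164 2.4654883684372138 bridge z 151.4022148062852
```

Request:
step_arm([
  [[0.8,0,0],[0,0,0],0.0],
  [[0.8,0,0],[0,0,0],0.0],
  [[0.8,0,0],[0,0,0],0.0],
  [[0.8,0,0],[0,0,0],0.0],
  [[0.6,0,0],[0,0,0],0.0],
])

```text
clock: 22.73
position: [507.6, 94.5, 148.8]
ee_rot: [0.66, 0.751, -0.0, -0.0]
wrist_force: [-0.5, -0.7, -1.6]
opening: 16.2
```

Request:
step_arm([
  [[0,0,0],[0,0,0],0.0],
  [[0,0,-0.8],[0,-1.5,0],0.0],
  [[0,0,0],[0,0,0],0.0],
])

```text
clock: 22.98
position: [508.1, 93.8, 157.7]
ee_rot: [0.66, 0.751, -0.009, 0.01]
wrist_force: [0.7, -0.4, -3.2]
opening: 16.4
```

```bash
python3 fr.py; sed -i 's/<190)/<230)/' sp.py; python3 sp.py
```

```text
t 22.98 pos [508.1  93.8 157.7] yaw 97.3 r 206.8 brg 97.1 Ftool [-0.4  0.6  3.2] open 16.4
t 22.98 pos [508.1  93.8 157.7] yaw 97.35 tilt 1.56 F [ 0.7 -0.4 -3.2] T [ 0.27 -0.04 -0.04] open 16.4 q [ 0.12  0.3   1.7  -0.03  1.14  0.01]
1 [0.04, -1.51, -0.73] [0, 0, np.float64(-3.95)]
-30 65 195.0 -39.4 15.3 -12.1
-10 181 197.2 -37.6 17.6 -0.5
10 17 173.7 -18.8 30.7 18.6
30 121 174.6 -22.9 32.4 5.6
50 165 173.9 -24.1 34.4 6.5
70 218 174.6 -20.9 34.6 7.8
90 97 172.8 -20.8 23.9 8.6
110 79 172.3 -1.5 19.9 10.3
130 61 171.6 0.7 21.5 12.2
150 57 171.0 3.2 21.8 13.6
170 59 170.5 4.6 23.6 15.5
190 89 171.3 0.4 28.7 15.8
210 7 170.9 5.0 36.9 15.7
230 6 168.7 18.5 24.8 21.3
250 13 168.8 14.5 22.5 17.7
270 13 169.9 31.4 39.8 36.4
290 64 168.0 4.7 38.9 19.1
-17.008620338710912 302.1213641879654
bolt 67 t 116.2 w -25.8 163.1
bolt 75 t 115.6 w 29.8 163.1
bolt 80 t -118.9 w -25.6 162.7
bolt 84 t -118.9 w 30.2 162.9
stud 95 -1.7484655283298622 2.289029113042858 bridge z 151.4723676751059
```

The spanner is free of the nut and level once the 1.5° is undone. Lifting and carrying it back to its original, clear spot.

Request:
step_arm([
  [[0,0,-2],[0,1.4,0],0.0],
  [[0,0,-3],[0,0,0],0.0],
  [[0,0,-3],[0,0,0],0.0],
  [[0,0,0],[0,0,0],0.0],
])

```text
clock: 23.37
position: [509.5, 94.0, 242.1]
ee_rot: [0.661, 0.751, 0.003, 0.003]
wrist_force: [1.2, 0.0, -2.8]
opening: 16.6
```

```bash
python3 -c "
from h import *
plan([549,406,235],50,16)"
```

```text
t 23.37 pos [509.5  94.  242.1] yaw 97.31 tilt 0.45 F [ 1.2  0.  -2.8] T [0.25 0.   0.03] open 16.6 q [ 0.11  0.22  1.6  -0.    1.32 -0.02]
1 [1.9, 0.49, 0.04] [0, 0, np.float64(2.96)]
2 [1.93, 0.39, 0.04] [0, 0, np.float64(2.96)]
3 [1.94, 0.29, 0.04] [0, 0, np.float64(2.96)]
4 [1.96, 0.19, 0.04] [0, 0, np.float64(2.96)]
5 [1.96, 0.09, 0.04] [0, 0, np.float64(2.96)]
6 [1.97, -0.01, 0.04] [0, 0, np.float64(2.96)]
7 [1.96, -0.11, 0.04] [0, 0, np.float64(2.96)]
8 [1.95, -0.21, 0.04] [0, 0, np.float64(2.96)]
9 [1.94, -0.31, 0.04] [0, 0, np.float64(2.96)]
10 [1.92, -0.41, 0.04] [0, 0, np.float64(2.96)]
11 [1.9, -0.51, 0.04] [0, 0, np.float64(2.96)]
12 [1.87, -0.61, 0.04] [0, 0, np.float64(2.96)]
13 [1.84, -0.7, 0.04] [0, 0, np.float64(2.96)]
14 [1.8, -0.8, 0.04] [0, 0, np.float64(2.96)]
15 [1.75, -0.89, 0.04] [0, 0, np.float64(2.96)]
16 [1.7, -0.98, 0.04] [0, 0, np.float64(2.96)]
```

Request:
step_arm([
  [[1.9,0.49,0],[0,0,3],0.0],
  [[1.93,0.39,0],[0,0,3],0.0],
  [[1.94,0.29,0],[0,0,3],0.0],
  [[1.96,0.19,0],[0,0,3],0.0],
  [[1.96,0.09,0],[0,0,3],0.0],
])

```text
clock: 23.78
position: [520.0, 192.2, 235.6]
ee_rot: [0.754, 0.657, -0.001, 0.0]
wrist_force: [1.1, -0.6, -2.5]
opening: 16.2
```

Request:
step_arm([
  [[1.97,0,0],[0,0,3],0.0],
  [[1.96,-0.11,0],[0,0,3],0.0],
  [[1.95,-0.21,0],[0,0,3],0.0],
  [[1.94,-0.31,0],[0,0,3],0.0],
  [[1.92,-0.41,0],[0,0,3],0.0],
])

```text
clock: 24.2
position: [533.1, 289.6, 235.3]
ee_rot: [0.833, 0.553, -0.001, 0.0]
wrist_force: [0.1, 0.1, -3.3]
opening: 16.0
```

Request:
step_arm([
  [[1.9,-0.51,0],[0,0,3],0.0],
  [[1.87,-0.61,0],[0,0,3],0.0],
  [[1.84,-0.7,0],[0,0,3],0.0],
  [[1.8,-0.8,0],[0,0,3],0.0],
  [[1.75,-0.89,0],[0,0,3],0.0],
])

```text
clock: 24.62
position: [546.3, 387.1, 235.0]
ee_rot: [0.898, 0.44, -0.001, 0.0]
wrist_force: [0.3, -0.9, -3.2]
opening: 16.4
```

Request:
step_arm([
  [[1.7,-0.98,0],[0,0,2.5],0.0],
  [[0,0,3],[0,0,0],0.0],
  [[0,0,4],[0,0,0],0.0],
  [[0,0,4],[0,0,0],0.0],
  [[0,0,4],[0,0,0],0.0],
])

```text
clock: 25.03
position: [548.5, 405.1, 83.4]
ee_rot: [0.907, 0.421, -0.001, 0.0]
wrist_force: [1.5, 0.3, -3.0]
opening: 15.9
```

Request:
step_arm([
  [[0,0,3],[0,0,0],0.0],
  [[0,0,2],[0,0,0],0.0],
  [[0,0,0],[0,0,0],0.0],
  [[0,0,0],[0,0,0],0.0],
])

```text
clock: 25.37
position: [548.7, 404.9, 35.2]
ee_rot: [0.907, 0.421, -0.001, 0.001]
wrist_force: [0.5, -0.4, -2.9]
opening: 16.2
```

```bash
python3 -c "
from h import *
plan([549,406,3],50,1)
f=grab('scene'); P=cloud(f); im=cv2.cvtColor(f['img'],cv2.COLOR_RGB2HSV); v,u=np.mgrid[:420,:560]
m=(im[...,1]<60)&(im[...,2]>120)&(u>395)&(u<525)&(v>150)&(v<230)
q=P[m]; q=q[q[:,2]>8]
d=np.array([.643,.766]); t=(q[:,:2]-[549.3,406.5])@d
for a in range(-190,120,30):
  k=(t>=a)&(t<a+30)
  if k.sum()>3: print(a+158,k.sum(),np.median(q[k,2]).round(1))
"
```

```text
t 25.37 pos [548.7 404.9  35.2] yaw 49.8 tilt 0.19 F [ 0.5 -0.4 -2.9] T [ 0.16 -0.16 -0.01] open 16.2 q [ 0.58  0.79  1.25 -0.    1.1   1.28]
1 [0.11, -0.04, 3.22] [0, 0, np.float64(-0.2)]
-32 57 50.3
-2 149 49.5
28 131 49.1
58 74 48.5
88 63 48.3
118 42 48.2
148 5 47.6
178 44 48.0
208 90 48.3
238 47 48.7
```

Request:
step_arm([
  [[0,0,1.8],[0,0,0],0.0],
  [[0,0,1.0],[0,0,0],0.0],
  [[0,0,0.4],[0,0,0],0.0],
  [[0,0,0.2],[0,0,0],0.0],
  [[0,0,0],[0,0,0],0.0],
])

```text
clock: 25.83
position: [549.1, 405.4, 2.8]
ee_rot: [0.907, 0.421, -0.0, 0.001]
wrist_force: [0.6, 0.3, -3.5]
opening: 16.3
```

Request:
step_arm([
  [[0,0,0.2],[0,0,0],0.0],
  [[0,0,0],[0,0,0],0.0],
])

```text
clock: 26.0
position: [549.2, 405.5, 0.8]
ee_rot: [0.907, 0.421, 0.0, 0.001]
wrist_force: [0.6, -0.2, -3.8]
opening: 16.6
```

Request:
step_arm([
  [[0,0,0],[0,0,0],0.15],
  [[0,0,0],[0,0,0],0.3],
  [[0,0,0],[0,0,0],0.6],
  [[0,0,0],[0,0,0],0.6],
  [[0,0,0],[0,0,0],0.6],
], squeeze=20)

```text
clock: 26.42
position: [549.1, 405.4, 0.7]
ee_rot: [0.907, 0.421, -0.0, 0.001]
wrist_force: [-0.4, 0.2, -0.7]
opening: 51.2
```

Request:
step_arm([
  [[0,0,-1],[0,0,0],0.6],
  [[0,0,-3],[0,0,0],0.6],
  [[0,0,-4],[0,0,0],0.6],
  [[0,0,-4],[0,0,0],0.6],
  [[0,0,-2],[0,0,0],0.6],
])

```text
clock: 26.83
position: [550.0, 406.3, 146.9]
ee_rot: [0.907, 0.421, 0.003, 0.0]
wrist_force: [0.7, -0.2, 1.4]
opening: 51.3
```

```bash
python3 fr.py; python3 - <<'E'
from h import *
f=grab('scene'); save(f,'s7.png',s=1.4); P=cloud(f); im=cv2.cvtColor(f['img'],cv2.COLOR_RGB2HSV); v,u=np.mgrid[:420,:560]
m=(im[...,1]<60)&(im[...,2]>120)&(u>395)&(u<525)&(v>170)&(v<240)
q=P[m]; q=q[(q[:,2]>8)&(q[:,2]<30)]
t=(q[:,:2]-[549.3,406.5])@np.array([.643,.766])
for a in range(-190,120,30):
  k=(t>=a)&(t<a+30)
  if k.sum()>3: print(a+158,k.sum(),np.median(q[k,2]).round(1))
E
```

```text
t 26.83 pos [550.  406.3 146.9] yaw 49.8 r 517.9 brg 88.2 Ftool [ 0.3  0.6 -1.4] open 51.3
-32 51 14.0
-2 140 13.1
28 142 13.5
58 69 12.4
88 61 12.8
118 63 12.7
148 60 13.0
178 73 12.8
208 84 13.7
238 51 13.8
```

View pics/s7.png

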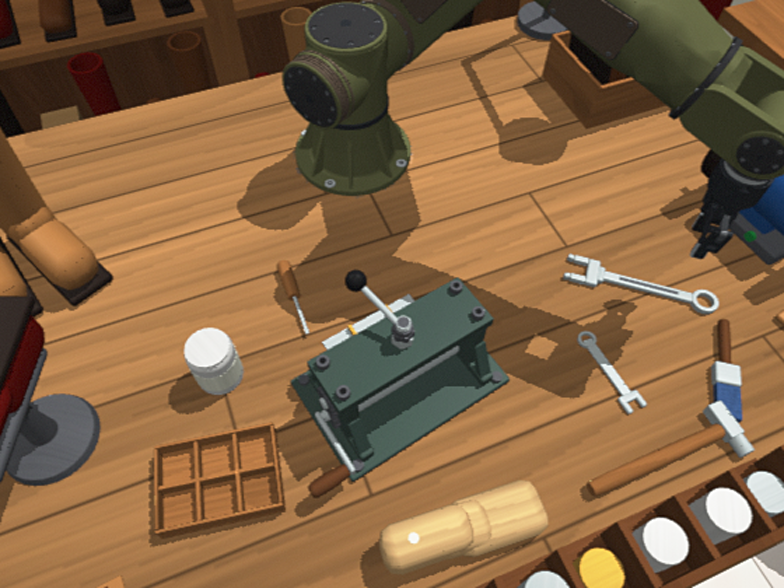

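The spanner lies flat and level on the bench at (590–715, 260–310), and the jam handle points to (355,280). The bystanders look unmoved and the gripper is clear. Handing in.

```bash
python3 -c "
from cell import robot
print(robot.finish_job())"
```

```text
the job is handed in; nothing more can be done
None
```

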